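Shut down the frame warmer and take off its hot lid

ROBOT

A 7-joint arm with a two-finger parallel gripper is mounted at the origin on the work surface. World frame = base frame: x ahead of the robot, y to its left, z up, the work surface at z = 0. Lengths are in mm, angles in rad, forces in N, time in s.
With the tool pointing down it reaches from about 350 to 900 mm from the base axis. Payload 19.9 kg.
Tool frame: the origin (TCP) lies at the very end of the fingers, on their centre line; the grasp point (between the pads) lies 19 mm behind it (ctrl.grip_depth is the distance from the TCP to the grasp point, in mm); x points along the fingers, y is the direction in which the jaws open and shut, and the axes are right-handed (so a half turn about x gives the same grasp; the last joint's range is limited). The gripper opens to 85 mm and grips with 20 to 120 N. Pads are 22 mm wide; open, the fingers measure 114 mm over their backs; the gripper's body (76 mm by 85 mm) begins 54 mm behind the grasp point. The pads swing forward as they close: fully open they stand 13 mm farther back than shut.
Start: joints at [1.23, 0.417, -0.01, 1.614, 0.005, 1.111, -0.053], TCP at [183.979, -597.288, 231.26] pointing down, gripper open.
Joint ranges: [-2.81, 2.81], [-0.39, 2.02], [-1.27, 1.25], [0.06, 2.57], [-1.19, 4.33], [0.19, 2], [-2.82, 2.82]. Speed limits (rad/s): [1.89, 1.89, 2.39, 2.39, 3.01, 3.01, 3.01].

INTERFACE

Orientations are given as [roll, pitch, yaw] about the fixed x, y, z axes, in that order (R = Rz(yaw) Ry(pitch) Rx(roll)).
In Python, from plant import ctrl gives the robot as it stands. The module is installed in compiled form; this text tells all that it offers.
- The arm moves only by the tool step_arm, never from a script. Its argument "steps" is a list of rows, each an object with "slide": the shift along the tool's x, y, z as a fraction of full scale, a list of three; "turn": the turn about the tool's x as a fraction of full scale; "jaw": the opening, from 0 (shut) to 1 (fully open). In form: [{"slide": [dx, dy, dz], "turn": turn, "jaw": jaw}, ...]. A call has 1 to 12 rows; each row shifts and turns the commanded pose from where the row before left it, along the tool's axes as they then stand; what a row does not reach is not made up. Full scale, the value 1, is 40 mm for a shift and 4 degrees for a turn. A row lasts 1/10 s, in which the tool goes at most 50 mm and 8.59 degrees, less where a joint would pass 70% of its speed; a pose out of reach is approached as far as the arm can. A call with a number of a shift or a turn outside -1 to 1 is refused whole. A call with a gripper value outside its range is refused whole. The fingers move at their own pace and stop on an object; the grip force is fixed at half the most. Time passes only in rows, so rows that do not move let the fingers close. It gives the time, the measured TCP pose, the force and the opening at its end, in the units of the state.
- ctrl.get_obs(): the state, without advancing time (a new reading comes with each control period).
- ctrl.capture(name): name is "side" or "top" or "wrist"; returns a dict with "image" (480x640x3 uint8, red, green, blue), "range_z" (480x640 float32, mm along the optical axis (not along the pixel's ray), 0 where there is no reading), "intrinsics" (3x3 intrinsics, pixels), "k1" (the pictures are not rectified: a ray, as slopes to the right and down, at radius r is drawn at 1 + k1 r^2 times it, then the intrinsics apply), "cam_to_world" (4x4, takes a point from camera to world coordinates); the wrist camera has in their place "hand_eye" (4x4, takes a point from camera to tool coordinates, whose origin is the TCP and whose axes are the tool frame's). Camera axes: x right, y down, z forward; pixel columns grow to the right and rows downward; lengths in mm; the calibration is good to about 2 mm. A picture is of the moment at which its call begins: read the wrist's pose just before it.
- ctrl.close_job(): hands the job in, once; it reports no verdict.
The state is a dict: "clock": time; "joint_positions": joint angles; "qvel": joint speeds; "joint_efforts": joint torques, N m; "tcp_pos": TCP position; "orientation": TCP orientation; "force": force on the tool from outside, world axes, zero at the start; "ft_torque": the same for the moment, N m; "finger_gap": finger opening in mm.
Only numpy, scipy, OpenCV 4.12 (cv2) and the standard library are available. Lean on these libraries where they do the work, as an engineer would, in place of code of your own. Each camera call takes 0.05 s, during which the arm holds its last target.

TASK

Push the frame warmer's long mains toggle over to off, leaving the short fan toggle as it is. Then pull the lid lifter right out from under the low shelf by its blade, lay it flat on the bench and let go, and take it again by its wooden handle. With it, lift the hot lid by its loop, keep the lid level, never touch it with the hand, set it down gently on the round cooling stand, near the middle, and lay the lifter flat on the bench, clear of everything, leaving the frame, cone and caliper where they lie.

Things in the scene. Friction and masses are not known exactly. Their poses are not given: they have to be found in the camera images.
- warmer: Fixed frame warmer: cream box 200 (x) x 190 (y) x 55 mm high, on it a round steel well 124 mm in diameter, rim at 88 mm. Origin: on the bench under the well's centre. On its -y side (y -195 to -90 mm) a control deck 50 mm high carries two toggles at y = -145 mm: mains near its -x end, fan near its +x end
- mains (a joint): Long black mains toggle, paddle 24 mm wide (y), 9 mm thick. Hinge along the warmer's y, pivot at (-50, -145, 55) mm of the warmer. 0 rad = on, leaning 0.4 rad from upright to the warmer's -x; 0.8 rad = off, leaning 0.4 rad to +x. Over-centre spring (0.16 N m at the ends, zero at 0.4): pushed past 0.4 rad it snaps over and stays
- mains_tip (a point): middle of the free end of the mains toggle, 70 mm from its pivot; about 120 mm above the bench
- fan (a joint): Short black fan toggle, same kind and values, pivot at (60, -145, 55) mm in the warmer's frame, 40 mm long, 14 mm wide. At 0 rad at the start and must stay there (not past 0.2)
- fan_tip (a point): middle of the free end of the fan toggle
- lid: Loose aluminium lid, 110 g. Origin: centre of its underside, at 82 mm height at the start. Plug 96 mm in diameter, z 0 to 6, inside the well's rim; disc 136 mm in diameter, z 6 to 11; on top a strap loop 74 mm long (y), 14 mm wide (x): uprights 6 mm thick at y = +-34, strap z 61 to 67. Its opening, 62 wide and 50 high, is passed along the lid's x
- lid_loop (a point): centre of the underside of the loop's strap, 61 mm above the lid's origin
- lifter: Loose lid lifter, 140 g, lying flat, x towards the blade's tip, z up. Origin: underside plane, front end of the handle. Wooden handle x -110 to 0, 24 wide, 28 high. Steel blade 24 wide, x 0 to 130, z 8 to 14; across it two ribs, x 87 to 93 (top z 22) and 124 to 130 (top z 24), between them the seat for the strap. At first the handle is under the shelf, the blade sticks out
- lifter_grip (a point): point in the handle where to hold it, at x = -50, z = 14 mm of the lifter
- lifter_seat (a point): centre of the seat for the strap, on top of the blade, at x = 108.5, z = 14 mm of the lifter
- shelf: Low beige steel shelf, fixed, 180 (x) x 140 (y) mm, board from 46 to 54 mm height, cheeks at its x ends, open at its +y edge (y = +70 mm), where the lifter's blade sticks out along its +y. Red lens blocks (up to 78 mm height) stand on its rear half. Origin: on the bench under its centre
- stand: Round cooling stand, fixed: steel plate 176 mm in diameter, top at 60 mm height, on a pedestal. Origin: on the bench under its centre
- stand_top (a point): centre of the stand's top face
- frame: bystander: blue acetate spectacle frame, about 145 (y) x 65 (x) x 15 mm high, lying flat; origin near its middle on the bench
- cone: bystander: grey rubber sanding cone, 64 mm in diameter, 90 mm high, standing; origin under its centre
- caliper: bystander: steel lens caliper, 130 mm long along its x, 12 mm high, lying flat; origin under its middle

How it is judged:
By the outcome, as a careful person would: the job done as asked, in the order asked, and still so for the second after the job is handed in, with the robot touching nothing.
It also fails if it takes over 72 s, if anything falls off the work surface, if the arm or the gripper's body presses on something with over 40 N, if the wrist force passes 120 N, or if a joint passes its speed limit or range.

## Working session

There is one attempt and no reset: what is moved stays moved. The work goes in short steps, Python scripts to look and compute and a tool call to move; the robot and the scene stay as the last step left them, time stands still between calls to the robot, and variables do not carry over. Pictures are saved under pics/ and viewed, and the job is handed in when it is done.

Besides the shell and the picture viewer there is one more tool, called after "Call:" by a JSON object that holds its "name" and its "arguments". step_arm: Moves the arm, as the interface text tells. Its arguments: {"type":"object","properties":{"steps":{"type":"array","items":{"type":"object","properties":{"slide":{"type":"array","items":{"type":"number","minimum":-1,"maximum":1}},"turn":{"type":"number","minimum":-1,"maximum":1},"jaw":{"type":"number"}}}}},"required":["steps"]}

```bash
mkdir -p pics; ls; cat > h.py <<'E'
import numpy as np, cv2
from plant import ctrl
from scipy.spatial.transform import Rotation as Rn
def cap(n,fn=None):
    o=ctrl.get_obs(); c=ctrl.capture(n)
    if n=="wrist":
        T=np.eye(4);T[:3,:3]=Rn.from_euler('xyz',o['orientation']).as_matrix();T[:3,3]=o['tcp_pos']
        c['cam_to_world']=T@np.array(c['hand_eye'])
    if fn: cv2.imwrite('pics/'+fn,c['image'][:,:,::-1])
    np.savez('last_'+n+'.npz',**{k:np.array(v) for k,v in c.items()})
    return c
def cloud(c):
    K=np.array(c['intrinsics']);k1=float(c['k1']);z=c['range_z']
    u,v=np.meshgrid(np.arange(640),np.arange(480))
    pts=np.stack([u,v],-1).reshape(-1,1,2).astype(np.float64)
    p=cv2.undistortPoints(pts,K,np.array([k1,0,0,0.])).reshape(480,640,2)
    P=np.concatenate([p*z[...,None],z[...,None]],-1)
    T=np.array(c['cam_to_world'])
    W=P@T[:3,:3].T+T[:3,3]
    W[z<=0]=np.nan
    return W
E
python3 - <<'E'
from h import *
o=ctrl.get_obs();print(o)
for n in("top","side","wrist"):
    c=cap(n,n+'0.png');print(n,c['intrinsics'],c['k1'],np.round(c['cam_to_world'],3).tolist())
E
```

```text
pics
{'clock': 0.0, 'joint_positions': array([ 1.23050756,  0.41796003, -0.01031432,  1.61416081,  0.00469623,
        1.1107022 , -0.05299697]), 'qvel': array([-7.33368896e-04, -2.51148235e-04,  9.82360175e-05, -5.90196068e-05,
       -1.20263990e-04, -1.52323844e-03,  4.48509802e-04]), 'joint_efforts': array([-1.32783447e-03, -8.64447570e+01,  6.77545276e-01, -4.34912217e+01,
        1.89529010e-02,  7.42674078e-03, -1.14100328e-04]), 'tcp_pos': array([ 183.87360425, -596.98263072,  230.6745358 ]), 'orientation': array([-1.50216616,  1.56958987,  1.93823515]), 'force': array([ 0.69618625, -0.35656158,  0.1469993 ]), 'ft_torque': array([-0.01685255,  0.04165075, -0.02258781]), 'finger_gap': 85.34839766225363}
top [[500.73377731   0.         321.29976608]
 [  0.         500.73377731 236.00334267]
 [  0.           0.           1.        ]] -0.13172345456554987 [[-0.023, -0.976, 0.215, 360.212], [-1.0, 0.022, -0.007, -57.133], [0.002, -0.215, -0.977, 1265.802], [0.0, 0.0, 0.0, 1.0]]
side [[544.4002569    0.         332.12668638]
 [  0.         544.4002569  238.35384309]
 [  0.           0.           1.        ]] -0.13398659943800428 [[-0.839, -0.387, 0.382, 164.098], [-0.544, 0.611, -0.575, 591.766], [-0.011, -0.69, -0.724, 947.718], [0.0, 0.0, 0.0, 1.0]]
wrist [[331.78531811   0.         323.00961258]
 [  0.         331.78531811 238.03384854]
 [  0.           0.           1.        ]] -0.005253094783184883 [[0.295, -0.918, -0.264, 251.164], [-0.955, -0.284, -0.081, -576.477], [-0.001, 0.276, -0.961, 373.505], [0.0, 0.0, 0.0, 1.0]]
```

View pics/top0.png

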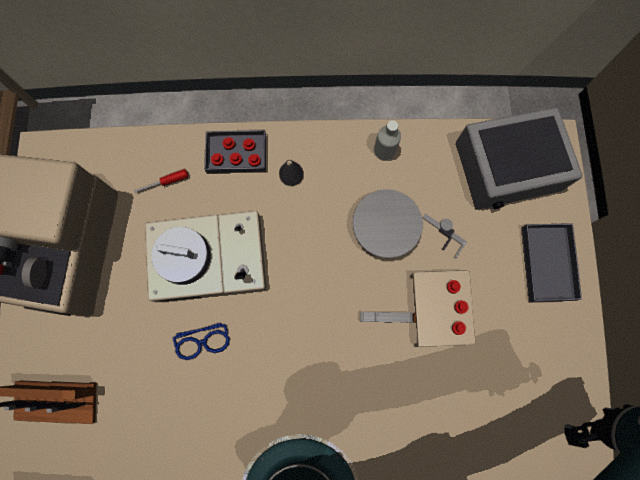

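View pics/side0.png

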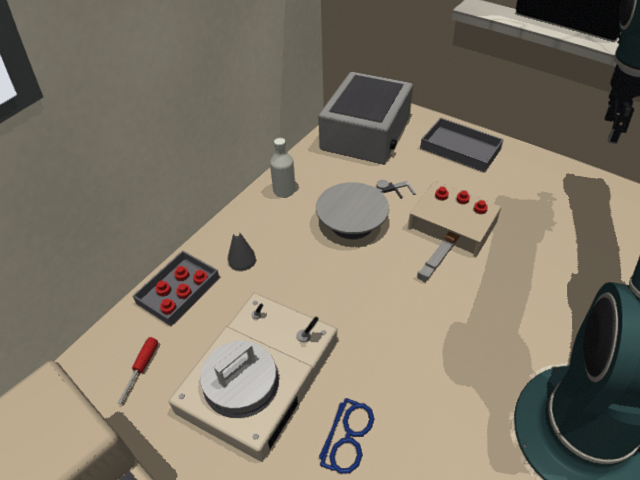

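View pics/wrist0.png

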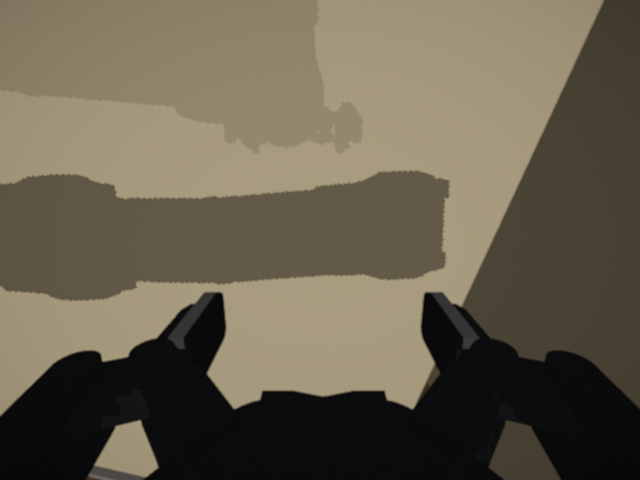

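Top view: warmer with lid at (180,255), mains toggle about (243,270), fan (240,230), stand (388,224), shelf (443,308) with the blade out to (360,316); caliper (445,235), cone (290,172), frame (203,340). Measuring now.

```bash
cat > m.py <<'E'
from h import *
for n in("top","side"):
    c=dict(np.load(f'last_{n}.npz'));W=cloud(c);np.save(n+'_W.npy',W)
Wt=np.load('top_W.npy');Ws=np.load('side_W.npy')
def f(u,v,W=Wt,r=1):
    return np.round(np.nanmedian(W[v-r:v+r+1,u-r:u+r+1].reshape(-1,3),0),1)
for nm,u,v in[("bench",320,380),("stand",388,224),("shelf",430,300),("lidstrap",180,252),("lid",190,270),("warmerbox",155,235),("deck",225,250),("bladeroot",408,317),("bladetip",364,316),("mains",240,276),("fan",237,230)]:
    print(nm,f(u,v))
for nm,u,v in[("stand",352,208),("shelf",450,212),("lidstrap",236,364),("lid",230,390),("deck",280,330),("blade",440,260)]:
    print('side',nm,f(u,v,Ws))
# regions
def fit(mask,W,name):
    p=W[mask];xy=p[:,:2].astype(np.float32)
    print(name,len(p),np.round(p.mean(0),1),'min/max',np.round(p.min(0),1),np.round(p.max(0),1),'rect',cv2.minAreaRect(xy),'circ',cv2.minEnclosingCircle(xy))
for tag,W in(("top",Wt),("side",Ws)):
    X,Y,Z=W[...,0],W[...,1],W[...,2]
    box=lambda x0,x1,y0,y1,z0,z1:(X>x0)&(X<x1)&(Y>y0)&(Y<y1)&(Z>z0)&(Z<z1)
    print(tag)
    fit(box(480,760,-350,-100,57,65),W,'stand')
    fit(box(300,560,-480,-230,49,57),W,'shelf')
    fit(box(300,560,-330,-60,6,20),W,'blade')
    fit(box(300,700,60,420,50,58),W,'box')
    fit(box(300,700,60,420,46,53),W,'deck')
    fit(box(300,700,60,420,139,155),W,'strap')
    fit(box(300,700,150,420,86,97),W,'lid')
    fit(box(300,530,0,160,60,140),W,'mains')
    fit(box(530,640,0,160,60,140),W,'fan')
E
python3 m.py
python3 - <<'E'
import cv2
im=cv2.imread('pics/top0.png');cv2.imwrite('pics/t1.png',cv2.resize(im[200:310,140:270],None,fx=6,fy=5,interpolation=2))
im=cv2.imread('pics/side0.png');cv2.imwrite('pics/s1.png',cv2.resize(im[290:460,170:340],None,fx=3.5,fy=3.5,interpolation=2))
E
```

```text
bench [276.6 -54.3   1.8]
stand [ 652.9 -231.9   60.1]
shelf [ 461.8 -325.5   55. ]
lidstrap [576.1 259.5 149.4]
lid [542.1 248.7  97.1]
warmerbox [638.3 352.   56.9]
deck [597.6 174.3  51.9]
bladeroot [ 424.4 -276.4   16.8]
bladetip [ 430.2 -167.    16. ]
mains [521.7 125.  121.7]
fan [639.7 139.8  90.1]
side stand [ 647.9 -222.5   59.4]
side shelf [ 445.3 -342.1   53.6]
side lidstrap [591.5 268.2  93.3]
side lid [567.6 313.6  92.9]
side deck [588.4 143.8  50.9]
side blade [ 411.7 -226.4   12.5]
top
stand 3403 [ 646.5 -234.9   61.5] min/max [ 480.5 -349.6   57. ] [ 742.  -144.2   65. ] rect ((602.1234130859375, -242.27024841308594), (283.32891845703125, 173.70803833007812), 12.871648788452148) circ ((603.5824584960938, -263.0328063964844), 148.3779754638672)
shelf 2562 [ 440.8 -354.1   54.6] min/max [ 352.  -430.1   49. ] [ 533.4 -286.3   57. ] rect ((442.429931640625, -359.0711975097656), (181.4969482421875, 142.2673797607422), 1.0816960334777832) circ ((444.0422668457031, -358.6304016113281), 112.54562377929688)
blade 946 [ 436.5 -202.3   11.2] min/max [ 300.2 -329.     6. ] [559.
[... 3249 characters left out ...]
2.4  87.8] [647.  347.8  97. ] rect ((578.6429443359375, 279.49468994140625), (133.9647216796875, 135.9581756591797), 37.28999710083008) circ ((578.23486328125, 280.0327453613281), 69.00119018554688)
mains 87 [517.2 132.8 112.3] min/max [510.6 117.3  86.5] [528.6 141.8 122.3] rect ((519.6056518554688, 129.54452514648438), (17.933176040649414, 24.45874786376953), 0.05444016680121422) circ ((517.8497314453125, 130.3021697998047), 13.548759460449219)
fan 57 [590.3 137.8  80.8] min/max [530.1 122.1  60. ] [639.6 147.6  94.6] rect ((585.1260986328125, 134.94761657714844), (109.72855377197266, 16.875267028808594), 4.706457138061523) circ ((584.9530639648438, 137.04525756835938), 54.87273025512695)
```

View pics/t1.png

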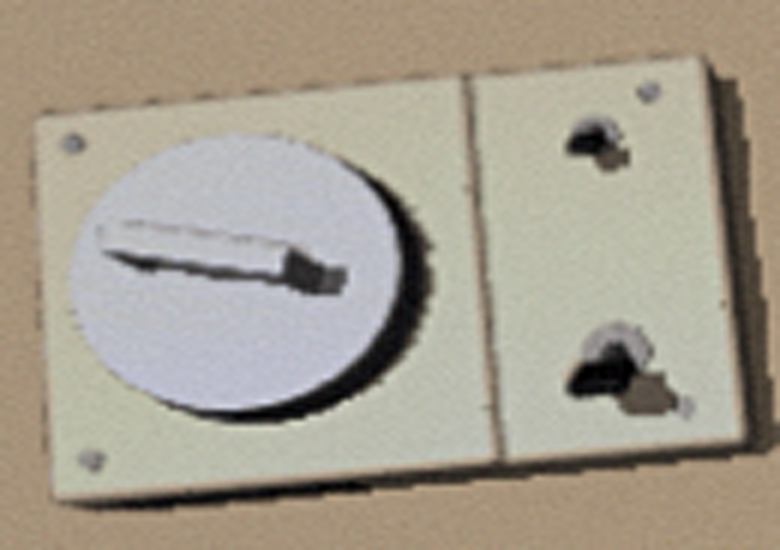

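View pics/s1.png

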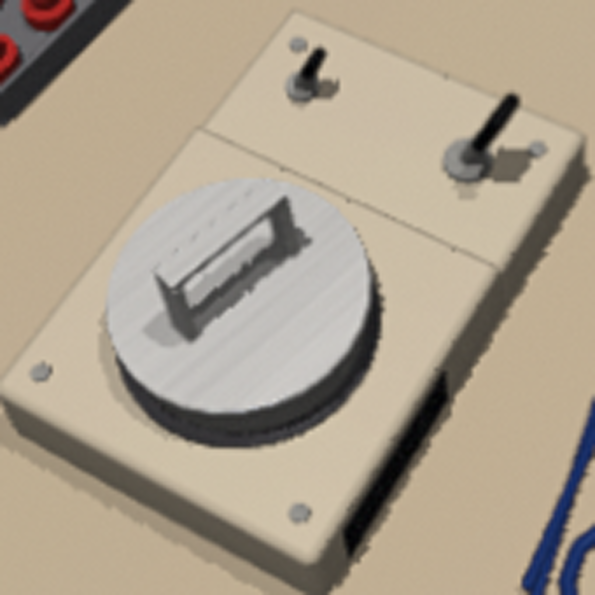

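```bash
cat >> h.py <<'E'
def pose():
    o=ctrl.get_obs();R=Rn.from_euler('xyz',o['orientation']).as_matrix();return o,np.array(o['tcp_pos']),R
def go(x,y,z,yawy=None):
    """slides in tool axes (mm) to world target; yawy: wanted world angle deg of tool y"""
    o,p,R=pose();d=R.T@(np.array([x,y,z])-p);a=np.degrees(np.arctan2(R[1,1],R[0,1]))
    print('t',round(o['clock'],2),'p',p.round(1),'ytool',round(a,2),'q',o['joint_positions'].round(2),'F',o['force'].round(1),'gap',round(o['finger_gap'],1))
    print('tool slide mm',d.round(1),'full-scale',(d/40).round(2))
    if yawy is not None:
        t=-(yawy-a); t=(t+90)%180-90   # tool x is down: + turn lowers world yaw
        print('turn deg',round(t,2),'fs',round(t/4,2))
E
python3 - <<'E'
from h import *
o,p,R=pose();print(R.round(3))
go(480,128,200)
Wt=np.load('top_W.npy');Ws=np.load('side_W.npy')
for W in(Wt,Ws):
    X,Y,Z=W[...,0],W[...,1],W[...,2]
    m=(X>395)&(X<455)&(Y>-282)&(Y<-140)&(Z>9)&(Z<30)
    p=W[m];print(len(p),cv2.minAreaRect(p[:,:2].astype(np.float32)),np.median(p[:,2]),p[:,1].max())
    for y in range(-280,-150,10):
        q=p[(p[:,1]>y)&(p[:,1]<y+10)]
        if len(q):print(y,len(q),q.min(0).round(0),q.max(0).round(0))
E
```

```text
[[-0.     0.294 -0.956]
 [ 0.001 -0.956 -0.294]
 [-1.    -0.001  0.   ]]
t 0.15 p [ 183.9 -597.1  230.8] ytool -72.88 q [ 1.23  0.42 -0.01  1.61  0.    1.11 -0.05] F [-0.3 -0.4 -0.3] gap 85.5
tool slide mm [  31.3 -605.7 -496.4] full-scale [  0.78 -15.14 -12.41]
492 ((427.96405029296875, -220.08091735839844), (123.30075073242188, 26.301498413085938), 87.52103424072266) 16.592314923108688 -158.0168899613563
-280 36 [ 412. -280.   11.] [ 435. -271.   21.]
-270 38 [ 415. -270.    9.] [ 437. -260.   22.]
-260 40 [ 415. -260.   12.] [ 438. -251.   22.]
-250 39 [ 416. -249.   11.] [ 438. -240.   21.]
-240 40 [ 416. -240.   11.] [ 438. -231.   23.]
-230 41 [ 416. -230.    9.] [ 439. -220.   21.]
-220 39 [ 416. -220.   10.] [ 439. -211.   23.]
-210 40 [ 417. -210.   12.] [ 439. -200.   27.]
-200 41 [ 417. -200.   10.] [ 442. -191.   28.]
-190 40 [ 417. -190.   10.] [ 440. -181.   22.]
-180 40 [ 418. -180.   12.] [ 440. -171.   21.]
-170 40 [ 417. -170.   11.] [ 440. -161.   29.]
-160 8 [ 417. -159.   22.] [ 440. -158.   28.]
479 ((423.0006408691406, -216.8778076171875), (129.64393615722656, 26.327106475830078), 87.85234069824219) 14.077152642822853 -152.4282998367363
-280 33 [ 408. -280.   10.] [ 432. -270.   17.]
-270 30 [ 409. -270.   10.] [ 433. -260.   19.]
-260 35 [ 409. -260.   11.] [ 433. -250.   17.]
-250 35 [ 409. -249.   10.] [ 435. -241.   19.]
-240 36 [ 410. -240.   11.] [ 433. -230.   17.]
-230 36 [ 410. -230.    9.] [ 434. -220.   17.]
-220 38 [ 411. -220.   11.] [ 435. -211.   18.]
-210 16 [ 410. -210.   10.] [ 434. -201.   19.]
-200 61 [ 411. -200.   10.] [ 437. -190.   24.]
-190 38 [ 412. -190.   11.] [ 436. -181.   19.]
-180 39 [ 412. -180.    9.] [ 437. -170.   16.]
-170 13 [ 413. -170.   10.] [ 437. -160.   23.]
-160 61 [ 413. -159.   10.] [ 437. -152.   27.]
```

Call:
{"name": "step_arm", "arguments": {"steps": [{"slide": [0, -0.5, -0.4], "turn": 0, "jaw": 0}, {"slide": [0, -0.84, -0.69], "turn": 0, "jaw": 0}, {"slide": [0, -0.84, -0.69], "turn": 0, "jaw": 0}, {"slide": [0, -0.84, -0.69], "turn": 0, "jaw": 0}, {"slide": [0, -0.84, -0.69], "turn": 0, "jaw": 0}, {"slide": [0, -0.84, -0.69], "turn": 0, "jaw": 0}, {"slide": [0, -0.84, -0.69], "turn": 0, "jaw": 0}, {"slide": [0, -0.84, -0.69], "turn": 0, "jaw": 0}, {"slide": [0, -0.84, -0.69], "turn": 0, "jaw": 0}, {"slide": [0, -0.84, -0.69], "turn": 0, "jaw": 0}, {"slide": [0, -0.84, -0.69], "turn": 0, "jaw": 0}]}}

```text
clock: 1.25
tcp_pos: [358.5, -169.4, 231.4]
orientation: [1.579, 1.57, -1.264]
force: [0.3, -0.3, 0.6]
finger_gap: -0.1
```

```bash
python3 - <<'E'
from h import *
go(465,128,190)
c=cap('wrist','w1.png')
E
```

```text
t 1.25 p [ 358.5 -169.4  231.4] ytool -72.89 q [ 0.72  0.01 -0.36  2.13  0.    1.01 -0.91] F [ 0.3 -0.3  0.6] gap -0.1
tool slide mm [  41.3 -252.9 -189.3] full-scale [ 1.03 -6.32 -4.73]
```

View pics/w1.png

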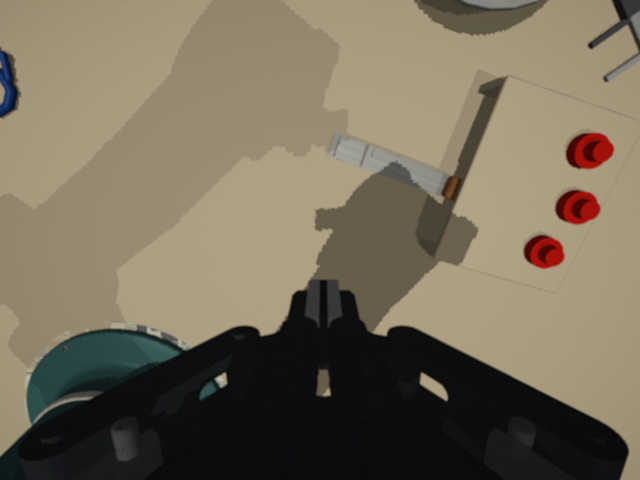

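```bash
python3 - <<'E'
from h import *
c=dict(np.load('last_wrist.npz'));W=cloud(c)
X,Y,Z=W[...,0],W[...,1],W[...,2]
m=(X>395)&(X<455)&(Y>-282)&(Y<-140)&(Z>9)&(Z<35)
p=W[m];print(len(p),cv2.minAreaRect(p[:,:2].astype(np.float32)),np.median(p[:,2]))
for y in range(-290,-145,10):
    q=p[(p[:,1]>y)&(p[:,1]<y+10)]
    if len(q):print(y,len(q),q.min(0).round(0),q.max(0).round(0))
print(W[380,500:560:20].round(1), W[100,200].round(1),W[187,450].round(1),W[140,335].round(1),W[160,392].round(1))
s=(X>300)&(X<560)&(Y>-480)&(Y<-230)&(Z>49)&(Z<60)
print('shelf edge',np.nanmax(Y[s]),np.median(Z[s]))
E
```

```text
2713 ((424.5487060546875, -219.5679168701172), (125.05421447753906, 24.198528289794922), 87.7256851196289) 14.447685071052888
-290 46 [ 411. -282.   13.] [ 434. -280.   16.]
-280 206 [ 411. -280.   12.] [ 434. -270.   17.]
-270 208 [ 411. -270.   12.] [ 435. -260.   17.]
-260 209 [ 411. -260.   13.] [ 435. -250.   16.]
-250 213 [ 412. -250.   12.] [ 436. -240.   16.]
-240 216 [ 412. -240.   12.] [ 436. -230.   17.]
-230 218 [ 412. -230.   12.] [ 436. -220.   16.]
-220 215 [ 413. -220.   12.] [ 437. -210.   16.]
-210 212 [ 413. -210.   12.] [ 437. -200.   16.]
-200 233 [ 414. -199.   13.] [ 437. -190.   24.]
-190 217 [ 414. -190.   12.] [ 438. -180.   16.]
-180 223 [ 415. -180.   12.] [ 438. -170.   16.]
-170 221 [ 415. -170.   12.] [ 439. -160.   26.]
-160 76 [ 415. -160.   18.] [ 439. -157.   26.]
[[ 3.837e+02 -2.087e+02  3.034e+02]
 [ 3.849e+02 -2.140e+02  3.029e+02]
 [ 2.195e+02 -5.174e+02  4.000e-01]] [ 4.29e+02 -1.28e+01 -1.00e-01] [ 422.5 -289.1   26. ] [ 431.9 -159.7   24.6] [ 430.5 -223.9   13.9]
shelf edge -286.71891134729344 54.30804487261787
```

Call:
{"name": "step_arm", "arguments": {"steps": [{"slide": [0, -0.84, -0.63], "turn": 0, "jaw": 0}, {"slide": [0, -0.84, -0.63], "turn": 0, "jaw": 0}, {"slide": [0, -0.84, -0.63], "turn": 0, "jaw": 0}, {"slide": [0, -0.84, -0.63], "turn": 0, "jaw": 0}, {"slide": [0, -0.84, -0.63], "turn": 0, "jaw": 0}, {"slide": [0, -0.84, -0.63], "turn": 0, "jaw": 0}, {"slide": [0, -0.84, -0.63], "turn": 0, "jaw": 0}, {"slide": [0, -0.44, -0.32], "turn": 0, "jaw": 0}]}}

```text
clock: 2.1
tcp_pos: [465.1, 129.4, 231.3]
orientation: [-1.969, 1.57, 1.474]
force: [-0.1, -0.7, 0.8]
finger_gap: 0.2
```

```bash
python3 - <<'E'
from h import *
go(480,126,100)
c=cap('wrist','w2.png')
E
```

```text
t 2.1 p [465.1 129.4 231.3] ytool -72.74 q [ 0.27  0.21 -0.68  1.94  0.15  1.04 -1.75] F [-0.1 -0.7  0.8] gap 0.2
tool slide mm [131.3   7.8 -13.2] full-scale [ 3.28  0.19 -0.33]
```

View pics/w2.png

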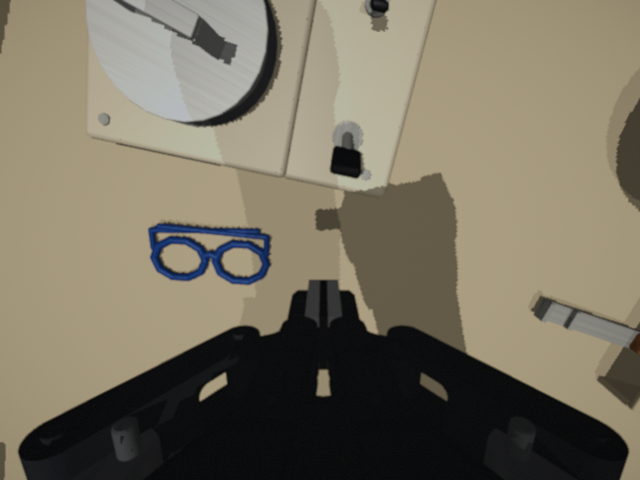

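```bash
python3 - <<'E'
from h import *
c=dict(np.load('last_wrist.npz'));W=cloud(c)
X,Y,Z=W[...,0],W[...,1],W[...,2]
m=(X>490)&(X<560)&(Y>100)&(Y<160)&(Z>60)&(Z<140)
p=W[m];print(len(p),p.min(0),p.max(0),np.median(p,0), 'front low x')
q=p[p[:,2]>112];print(cv2.minAreaRect(q[:,:2].astype(np.float32)))
m=(X>540)&(X<660)&(Y>200)&(Y<340)&(Z>139)&(Z<160)
p=W[m];print(len(p),len(p) and (cv2.minAreaRect(p[:,:2].astype(np.float32)),np.median(p,0)))
m=(X>350)&(X<500)&(Y>150)&(Y<340)&(Z>4)&(Z<30);p=W[m];print('frame',p.min(0),p.max(0))
E
```

```text
962 [512.90468475 116.01761158  60.1325655 ] [547.09330991 140.9367802  122.12160814] [525.1083943  129.77442407 109.90872946] front low x
((519.2891235351562, 128.0750732421875), (11.392827033996582, 23.67184066772461), 5.1508378982543945)
1587 (((577.6083374023438, 265.82427978515625), (47.19544982910156, 14.31322956085205), 80.25431823730469), array([575.0642104 , 256.66642421, 148.93822138]))
frame [350.02141243 168.55472614   4.05152313] [419.89437166 312.41948269  14.83738054]
```

Call:
{"name": "step_arm", "arguments": {"steps": [{"slide": [0.8, 0.05, -0.08], "turn": 0, "jaw": 0}, {"slide": [0.8, 0.05, -0.08], "turn": 0, "jaw": 0}, {"slide": [0.8, 0.05, -0.08], "turn": 0, "jaw": 0}, {"slide": [0.7, 0.05, -0.08], "turn": 0, "jaw": 0}, {"slide": [0.13, 0, 0], "turn": 0, "jaw": 0}, {"slide": [0, 0.06, -0.3], "turn": 0, "jaw": 0}, {"slide": [0, 0.06, -0.3], "turn": 0, "jaw": 0}, {"slide": [0, 0.06, -0.3], "turn": 0, "jaw": 0}, {"slide": [0, 0.06, -0.3], "turn": 0, "jaw": 0}]}}

```text
clock: 3.05
tcp_pos: [529.7, 127.4, 103.1]
orientation: [3.013, 1.569, 0.17]
force: [-0.6, -0.6, 0.5]
finger_gap: 0.2
```

```bash
python3 - <<'E'
from h import *
go(540,130,100)
E
```

```text
t 3.05 p [529.7 127.4 103.1] ytool -72.9 q [ 0.17  0.5  -0.58  1.91  0.36  0.84 -1.87] F [-0.6 -0.6  0.5] gap 0.2
tool slide mm [  3.1   0.5 -10.6] full-scale [ 0.08  0.01 -0.26]
```

Call:
{"name": "step_arm", "arguments": {"steps": [{"slide": [0, 0.04, -0.2], "turn": 0, "jaw": 0}, {"slide": [0, 0.04, -0.2], "turn": 0, "jaw": 0}, {"slide": [0, 0, 0], "turn": 0, "jaw": 0}]}}

```text
clock: 3.35
tcp_pos: [545.1, 129.0, 102.1]
orientation: [-2.509, 1.57, 0.931]
force: [1.2, -0.4, 0.3]
finger_gap: -0.2
```

```bash
python3 - <<'E'
from h import *
go(430,128,200)
cap('side','s2.png')
im=cv2.imread('pics/s2.png');cv2.imwrite('pics/s2c.png',cv2.resize(im[240:400,220:380],None,fx=3.5,fy=3.5,interpolation=2))
E
```

```text
t 3.35 p [545.1 129.  102.1] ytool -72.9 q [ 0.16  0.53 -0.57  1.87  0.37  0.85 -1.87] F [ 1.2 -0.4  0.3] gap -0.2
tool slide mm [-97.9 -32.9 110.3] full-scale [-2.45 -0.82  2.76]
```

View pics/s2c.png

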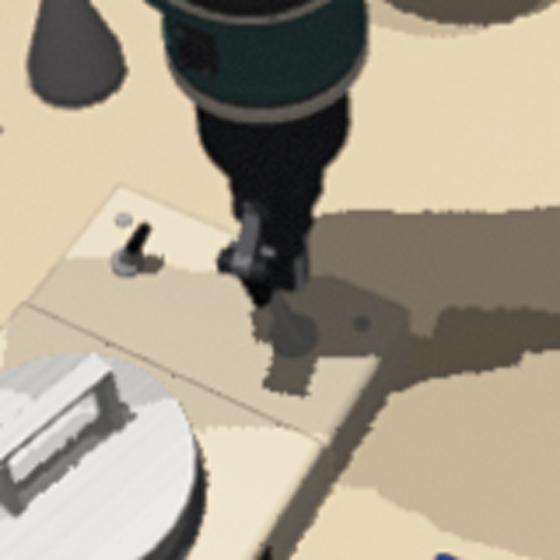

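Call:
{"name": "step_arm", "arguments": {"steps": [{"slide": [0, -0.1, 0.5], "turn": 0, "jaw": 0}, {"slide": [0, -0.15, 0.7], "turn": 0, "jaw": 0}, {"slide": [-0.2, -0.15, 0.8], "turn": 0, "jaw": 0}, {"slide": [-0.8, 0, 0.4], "turn": 0, "jaw": 0.3}, {"slide": [-0.9, 0, 0.3], "turn": 0, "jaw": 0.5}, {"slide": [-0.9, 0, 0], "turn": 0, "jaw": 0.5}]}}

```text
clock: 4.0
tcp_pos: [434.2, 112.1, 215.1]
orientation: [0.413, 1.569, -2.429]
force: [1.4, 0.0, 0.6]
finger_gap: 41.9
```

```bash
python3 - <<'E'
from h import *
# grip at blade lifter x=62
a=np.radians(87.7);o=np.array([424.5,-219.6])+np.array([np.cos(a),np.sin(a)])*(-(130-62.5)+0)
tip=np.array([424.5,-219.6])+np.array([np.cos(a),np.sin(a)])*62.5;print('tip',tip)
g=tip-np.array([np.cos(a),np.sin(a)])*68;print('grip',g)
go(g[0],g[1],150,-2.3)
c=cap('wrist','w3.png')
W=cloud(c);X,Y,Z=W[...,0],W[...,1],W[...,2]
m=(X>490)&(X<600)&(Y>100)&(Y<160)&(Z>60)&(Z<140)
p=W[m];print(len(p),p.min(0),p.max(0))
E
```

```text
tip [ 427.00823703 -157.15035031]
grip [ 424.27927514 -225.09556917]
t 4.0 p [434.2 112.1 215.1] ytool -72.84 q [ 0.32  0.17 -0.7   2.03  0.13  0.99 -1.71] F [1.4 0.  0.6] gap 41.9
tool slide mm [ 65.5 319.2 108.8] full-scale [1.64 7.98 2.72]
turn deg -70.54 fs -17.64
1871 [539.44633312 120.47832496  60.19490341] [574.70509721 145.30723609 122.5479915 ]
```

View pics/w3.png

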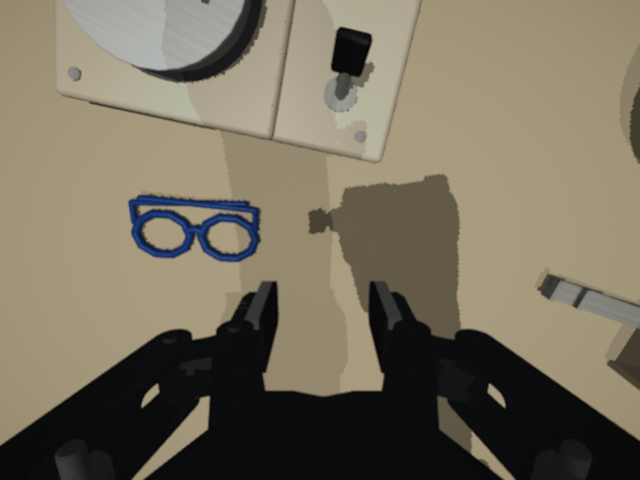

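Call:
{"name": "step_arm", "arguments": {"steps": [{"slide": [0.12, 0.89, 0.3], "turn": 0, "jaw": 0.6}, {"slide": [0.12, 0.89, 0.3], "turn": 0, "jaw": 0.6}, {"slide": [0.12, 0.89, 0.3], "turn": 0, "jaw": 0.6}, {"slide": [0.12, 0.89, 0.3], "turn": 0, "jaw": 0.6}, {"slide": [0.12, 0.89, 0.3], "turn": 0, "jaw": 0.6}, {"slide": [0.12, 0.89, 0.3], "turn": 0, "jaw": 0.6}, {"slide": [0.12, 0.89, 0.3], "turn": 0, "jaw": 0.6}, {"slide": [0.12, 0.89, 0.3], "turn": 0, "jaw": 0.6}, {"slide": [0.12, 0.89, 0.3], "turn": 0, "jaw": 0.6}]}}

```text
clock: 4.95
tcp_pos: [426.8, -226.9, 170.7]
orientation: [0.941, 1.571, -1.902]
force: [0.8, 0.2, -0.2]
finger_gap: 51.3
```

Call:
{"name": "step_arm", "arguments": {"steps": [{"turn": -1, "jaw": 0.6}, {"turn": -1, "jaw": 0.6}, {"turn": -1, "jaw": 0.6}, {"turn": -1, "jaw": 0.6}, {"turn": -1, "jaw": 0.6}, {"turn": -1, "jaw": 0.6}, {"turn": -1, "jaw": 0.6}, {"turn": -1, "jaw": 0.6}, {"turn": -1, "jaw": 0.6}]}}

```text
validation failed for argument at $.st...
```

Call:
{"name": "step_arm", "arguments": {"steps": [{"turn": -1, "jaw": 0.6}, {"turn": -1, "jaw": 0.6}, {"turn": -1, "jaw": 0.6}, {"turn": -1, "jaw": 0.6}, {"turn": -1, "jaw": 0.6}, {"turn": -1, "jaw": 0.6}, {"turn": -1, "jaw": 0.6}, {"turn": -1, "jaw": 0.6}, {"turn": -0.6, "jaw": 0.6}]}}

```text
validation failed for argument at $.st...
```

```bash
python3 - <<'E'
from h import *
go(424.3,-225.1,4,-2.3)
c=cap('wrist','w4.png')
W=cloud(c);X,Y,Z=W[...,0],W[...,1],W[...,2]
m=(X>395)&(X<455)&(Y>-282)&(Y<-140)&(Z>9)&(Z<35)
p=W[m];print(len(p),cv2.minAreaRect(p[:,:2].astype(np.float32)),np.median(p[:,2]),p.max(0))
E
```

```text
t 4.95 p [ 426.8 -226.9  170.7] ytool -72.87 q [ 0.8   0.27 -0.43  2.01  0.14  0.9  -0.98] F [ 0.8  0.2 -0.2] gap 51.3
tool slide mm [166.7  -2.5   1.8] full-scale [ 4.17 -0.06  0.04]
turn deg -70.57 fs -17.64
3631 ((424.8285217285156, -219.6843719482422), (125.34774017333984, 24.705276489257812), 88.04893493652344) 14.380169831887542 [ 439.17454035 -156.83181909   25.83140538]
```

View pics/w4.png

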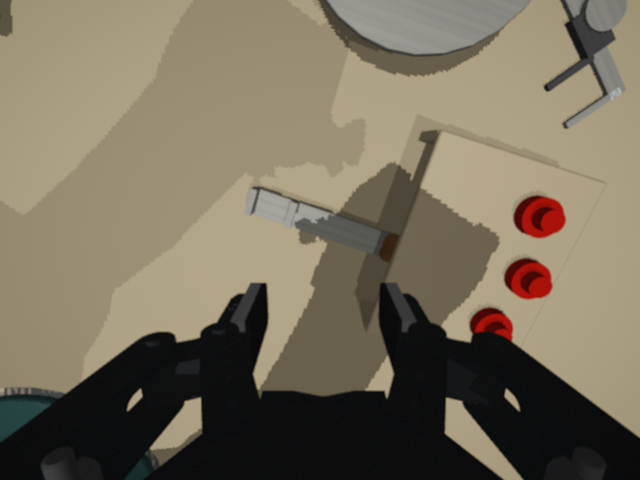

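Call:
{"name": "step_arm", "arguments": {"steps": [{"slide": [0, 0, 0], "turn": -1, "jaw": 0.6}, {"slide": [0, 0, 0], "turn": -1, "jaw": 0.6}, {"slide": [0, 0, 0], "turn": -1, "jaw": 0.6}, {"slide": [0, 0, 0], "turn": -1, "jaw": 0.6}, {"slide": [0, 0, 0], "turn": -1, "jaw": 0.6}, {"slide": [0, 0, 0], "turn": -1, "jaw": 0.6}, {"slide": [0, 0, 0], "turn": -1, "jaw": 0.6}, {"slide": [0, 0, 0], "turn": -1, "jaw": 0.6}, {"slide": [0, 0, 0], "turn": -1, "jaw": 0.6}]}}

```text
clock: 5.9
tcp_pos: [427.0, -225.3, 170.8]
orientation: [-0.835, 1.571, -3.046]
force: [-0.8, -0.1, 0.5]
finger_gap: 51.2
```

Call:
{"name": "step_arm", "arguments": {"steps": [{"slide": [0, 0, 0], "turn": -1, "jaw": 0.6}, {"slide": [0, 0, 0], "turn": -1, "jaw": 0.6}, {"slide": [0, 0, 0], "turn": -1, "jaw": 0.6}, {"slide": [0, 0, 0], "turn": -1, "jaw": 0.6}, {"slide": [0, 0, 0], "turn": -1, "jaw": 0.6}, {"slide": [0, 0, 0], "turn": -1, "jaw": 0.6}, {"slide": [0, 0, 0], "turn": -1, "jaw": 0.6}, {"slide": [0, 0, 0], "turn": -1, "jaw": 0.6}, {"slide": [0, 0, 0], "turn": -0.66, "jaw": 0.6}, {"slide": [0, 0, 0], "turn": 0, "jaw": 0.6}]}}

```text
clock: 6.9
tcp_pos: [427.0, -225.4, 170.8]
orientation: [-1.689, 1.57, 2.986]
force: [0.1, -0.4, -0.2]
finger_gap: 51.4
```

```bash
python3 - <<'E'
from h import *
go(424.5,-225.1,4,-2.1)
print(pose()[2].round(3))
E
```

```text
t 6.9 p [ 427.  -225.4  170.8] ytool -2.19 q [ 0.98  0.3  -0.64  2.    0.22  0.91  0.18] F [ 0.1 -0.4 -0.2] gap 51.4
tool slide mm [166.8  -2.5  -0.2] full-scale [ 4.17 -0.06 -0.  ]
turn deg -0.09 fs -0.02
[[-0.     0.999 -0.038]
 [ 0.    -0.038 -0.999]
 [-1.    -0.    -0.   ]]
```

Call:
{"name": "step_arm", "arguments": {"steps": [{"slide": [0.8, -0.06, 0], "turn": 0, "jaw": 0.6}, {"slide": [0.8, 0, 0], "turn": 0, "jaw": 0.6}, {"slide": [0.8, 0, 0], "turn": 0, "jaw": 0.6}, {"slide": [0.8, 0, 0], "turn": 0, "jaw": 0.6}, {"slide": [0.5, 0, 0], "turn": 0, "jaw": 0.6}, {"slide": [0.35, 0, 0], "turn": 0, "jaw": 0.6}, {"slide": [0.1, 0, 0], "turn": 0, "jaw": 0.6}]}}

```text
clock: 7.6
tcp_pos: [424.5, -225.1, 3.9]
orientation: [-2.102, 1.569, 2.571]
force: [-0.3, -0.6, 0.8]
finger_gap: 51.4
```

```bash
python3 - <<'E'
from h import *
go(424.5,-225.1,4,-2.1)
E
```

```text
t 7.6 p [ 424.5 -225.1    3.9] ytool -2.28 q [ 0.82  0.58 -0.48  2.1   0.48  0.58 -0.04] F [-0.3 -0.6  0.8] gap 51.4
tool slide mm [-0.1 -0.   0. ] full-scale [-0. -0.  0.]
turn deg -0.18 fs -0.04
```

Call:
{"name": "step_arm", "arguments": {"steps": [{"slide": [0, 0, 0], "turn": 0, "jaw": 0.1}, {"slide": [0, 0, 0], "turn": 0, "jaw": 0.1}, {"slide": [0, 0, 0], "turn": 0, "jaw": 0.1}, {"slide": [0, 0, 0], "turn": 0, "jaw": 0.1}, {"slide": [0, 0, 0], "turn": 0, "jaw": 0.1}]}}

```text
clock: 8.1
tcp_pos: [425.3, -225.7, 5.4]
orientation: [1.098, 1.57, -0.512]
force: [0.7, 0.5, 2.1]
finger_gap: 21.8
```

Call:
{"name": "step_arm", "arguments": {"steps": [{"slide": [0, 0, -0.2], "turn": 0, "jaw": 0.1}, {"slide": [0, 0, -0.3], "turn": 0, "jaw": 0.1}, {"slide": [0, 0, -0.3], "turn": 0, "jaw": 0.1}]}}

```text
clock: 8.4
tcp_pos: [426.2, -192.4, 4.9]
orientation: [-2.125, 1.571, 2.548]
force: [-0.2, -2.1, 2.0]
finger_gap: 21.7
```

```bash
python3 - <<'E'
from h import *
go(424.5,-225.1,4,-2.1)
c=cap('wrist','w5.png')
E
```

```text
t 8.4 p [ 426.2 -192.4    4.9] ytool -2.24 q [ 0.76  0.56 -0.48  2.13  0.48  0.56 -0.11] F [-0.2 -2.1  2. ] gap 21.7
tool slide mm [ 0.9 -0.4 32.8] full-scale [ 0.02 -0.01  0.82]
turn deg -0.14 fs -0.03
```

View pics/w5.png

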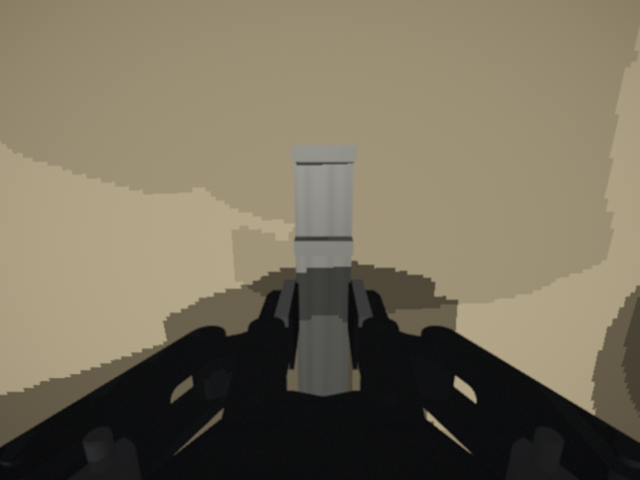

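Call:
{"name": "step_arm", "arguments": {"steps": [{"slide": [0, 0, -0.4], "turn": 0, "jaw": 0.1}, {"slide": [0, 0, -0.4], "turn": 0, "jaw": 0.1}, {"slide": [0, 0, -0.4], "turn": 0, "jaw": 0.1}, {"slide": [0, 0, -0.4], "turn": 0, "jaw": 0.1}, {"slide": [0, 0, -0.4], "turn": 0, "jaw": 0.1}, {"slide": [0, 0, -0.4], "turn": 0, "jaw": 0.1}, {"slide": [0, 0.1, -0.4], "turn": 0, "jaw": 0.1}, {"slide": [0, 0.3, 0], "turn": 0, "jaw": 0.1}, {"slide": [0, 0.4, 0], "turn": 0, "jaw": 0.1}, {"slide": [0, 0.4, 0], "turn": 0, "jaw": 0.1}, {"slide": [0, 0.4, 0], "turn": 0, "jaw": 0.1}, {"slide": [0, 0.4, 0], "turn": 0, "jaw": 0.1}]}}

```text
clock: 9.65
tcp_pos: [510.9, -84.5, 4.7]
orientation: [-1.647, 1.57, 3.026]
force: [-2.9, 0.3, 2.7]
finger_gap: 21.7
```

```bash
python3 - <<'E'
from h import *
go(500,-80,5,-95)
c=cap('top','t5.png')
c=cap('wrist','w5b.png')
E
```

```text
t 9.65 p [510.9 -84.5   4.7] ytool -2.23 q [ 0.49  0.62 -0.48  2.01  0.47  0.63 -0.34] F [-2.9  0.3  2.7] gap 21.7
tool slide mm [ -0.3 -11.   -4.1] full-scale [-0.01 -0.28 -0.1 ]
turn deg -87.23 fs -21.81
```

View pics/t5.png

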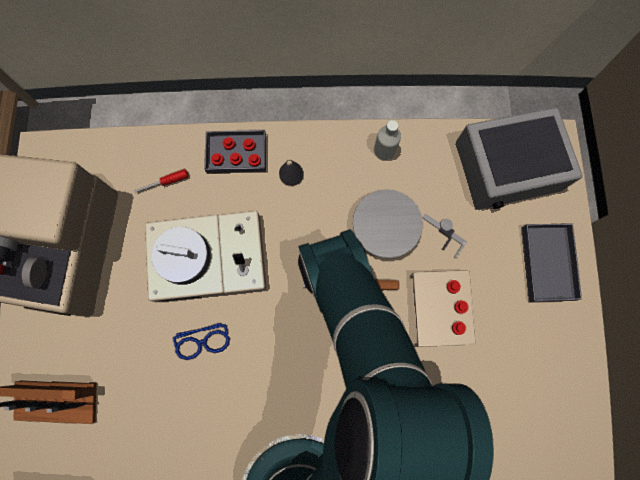

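View pics/w5b.png

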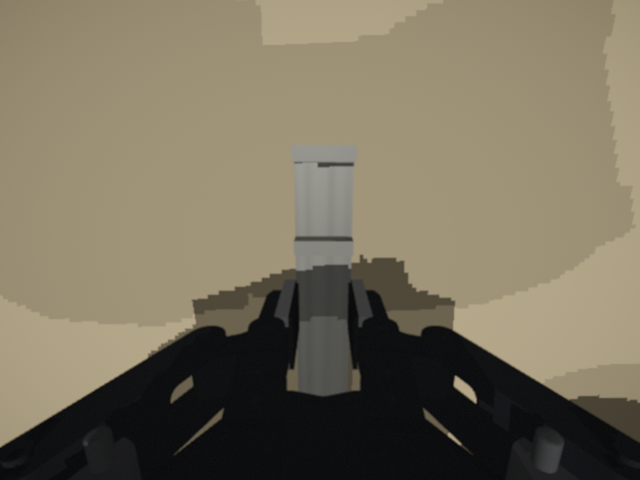

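Call:
{"name": "step_arm", "arguments": {"steps": [{"slide": [0, 0, 0], "turn": 0.4, "jaw": 0.1}, {"slide": [0, 0, 0], "turn": 0.8, "jaw": 0.1}, {"slide": [0, 0, 0], "turn": 0.9, "jaw": 0.1}, {"slide": [0, 0, 0], "turn": 0.9, "jaw": 0.1}, {"slide": [0, 0, 0], "turn": 0.9, "jaw": 0.1}, {"slide": [0, 0, 0], "turn": 0.9, "jaw": 0.1}, {"slide": [0, 0, 0], "turn": 0.9, "jaw": 0.1}, {"slide": [0, 0, 0], "turn": 0.9, "jaw": 0.1}, {"slide": [0, 0, 0], "turn": 0.9, "jaw": 0.1}, {"slide": [0, 0, 0], "turn": 0.9, "jaw": 0.1}, {"slide": [0, 0, 0], "turn": 0.9, "jaw": 0.1}, {"slide": [0, 0, 0], "turn": 0.9, "jaw": 0.1}]}}

```text
clock: 10.95
tcp_pos: [509.8, -84.8, 5.0]
orientation: [0.761, 1.571, -1.565]
force: [0.5, -0.9, 1.7]
finger_gap: 22.1
```

Call:
{"name": "step_arm", "arguments": {"steps": [{"slide": [0, 0, 0], "turn": 0.9, "jaw": 0.1}, {"slide": [0, 0, 0], "turn": 0.9, "jaw": 0.1}, {"slide": [0, 0, 0], "turn": 0.9, "jaw": 0.1}, {"slide": [0, 0, 0], "turn": 0.9, "jaw": 0.1}, {"slide": [0, 0, 0], "turn": 0.9, "jaw": 0.1}, {"slide": [0, 0, 0], "turn": 0.9, "jaw": 0.1}, {"slide": [0, 0, 0], "turn": 0.9, "jaw": 0.1}, {"slide": [0, 0, 0], "turn": 0.9, "jaw": 0.1}, {"slide": [0, 0, 0], "turn": 0.9, "jaw": 0.1}, {"slide": [0, 0, 0], "turn": 0.9, "jaw": 0.1}, {"slide": [0, 0, 0], "turn": 0.9, "jaw": 0.1}, {"slide": [0, 0, 0], "turn": 0.9, "jaw": 0.1}]}}

```text
clock: 12.15
tcp_pos: [509.5, -85.0, 4.9]
orientation: [0.307, 1.57, -2.774]
force: [-0.8, -2.4, 2.0]
finger_gap: 21.7
```

```bash
python3 - <<'E'
from h import *
go(510,-85,3,-95)
c=cap('wrist','w6.png')
c=cap('side','s6.png')
E
```

```text
t 12.15 p [509.5 -85.    4.9] ytool -86.49 q [ 0.2   0.57 -0.11  2.02  0.12  0.56 -1.51] F [-0.8 -2.4  2. ] gap 21.7
tool slide mm [ 1.9  0.  -0.5] full-scale [ 0.05  0.   -0.01]
turn deg 8.51 fs 2.13
```

View pics/s6.png

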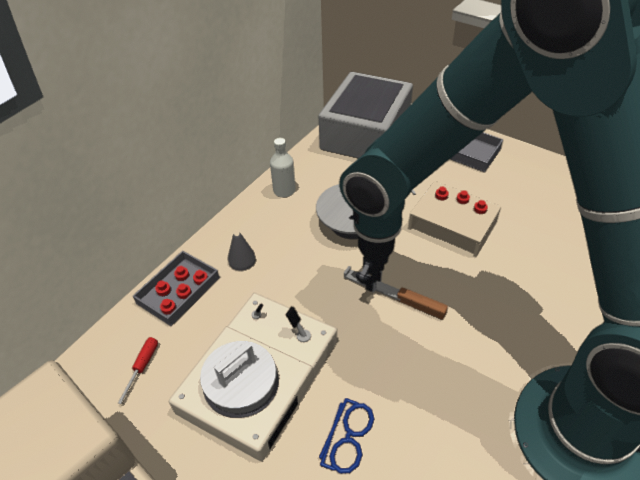

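Call:
{"name": "step_arm", "arguments": {"steps": [{"slide": [0.04, 0, 0], "turn": 0, "jaw": 0.1}, {"slide": [0, 0, 0], "turn": 0, "jaw": 0.6}, {"slide": [0, 0, 0], "turn": 0, "jaw": 0.6}, {"slide": [0, 0, 0], "turn": 0, "jaw": 0.6}, {"slide": [0, 0, 0], "turn": 0, "jaw": 0.6}, {"slide": [-0.3, 0, 0], "turn": 0, "jaw": 0.6}, {"slide": [-0.8, 0, 0.1], "turn": -0.5, "jaw": 0.6}, {"slide": [-0.9, 0, 0.5], "turn": -1, "jaw": 0.6}, {"slide": [-0.9, 0, 0.5], "turn": -1, "jaw": 0.6}, {"slide": [-0.7, 0, 0.8], "turn": -1, "jaw": 0.6}, {"slide": [-0.3, 0, 0.8], "turn": -1, "jaw": 0.6}]}}

```text
clock: 13.35
tcp_pos: [405.1, -107.9, 162.2]
orientation: [2.437, 1.567, -0.321]
force: [0.6, 0.0, 0.6]
finger_gap: 51.2
```

```bash
python3 - <<'E'
from h import *
go(402.7,-91.5,150,93.5)
c=cap('wrist','w7.png')
W=cloud(c);X,Y,Z=W[...,0],W[...,1],W[...,2]
im=c['image']
m=(X>300)&(X<640)&(Y>-130)&(Y<-40)&(Z>8)&(Z<40)
p=W[m];print(len(p),cv2.minAreaRect(p[:,:2].astype(np.float32)),p.min(0),p.max(0))
for x in range(320,600,20):
    q=p[(p[:,0]>x)&(p[:,0]<x+20)]
    if len(q):print(x,len(q),q[:,1].min().round(1),q[:,1].max().round(1),np.percentile(q[:,2],[50,95]).round(1))
E
```

```text
t 13.35 p [ 405.1 -107.9  162.2] ytool -68.03 q [ 0.39  0.15 -0.22  2.16  0.04  0.83 -1.04] F [0.6 0.  0.6] gap 51.2
tool slide mm [ 12.1 -16.1  -3.8] full-scale [ 0.3 -0.4 -0.1]
turn deg 18.47 fs 4.62
8601 ((458.97467041015625, -87.94627380371094), (239.6962127685547, 24.412012100219727), 3.890976667404175) [ 339.41637756 -107.37500871   11.25164781] [578.88886783 -68.32866144  30.54371838]
320 2 -104.1 -88.0 [26.3 26.9]
340 523 -107.4 -82.8 [28.  29.4]
360 576 -106.2 -81.5 [28.1 29.4]
380 604 -104.9 -80.1 [28.1 29.3]
400 641 -103.8 -78.9 [28.  29.3]
420 673 -102.5 -77.7 [28.1 29.4]
440 709 -101.2 -76.3 [15.1 28.8]
460 688 -100.1 -74.9 [14.3 15.5]
480 710 -97.8 -73.8 [14.3 15.5]
500 761 -96.7 -71.6 [14.3 15.6]
520 915 -95.4 -70.5 [14.7 22.9]
540 783 -94.1 -69.2 [14.3 21.8]
560 1016 -92.9 -68.3 [15.  24.9]
```

View pics/w7.png

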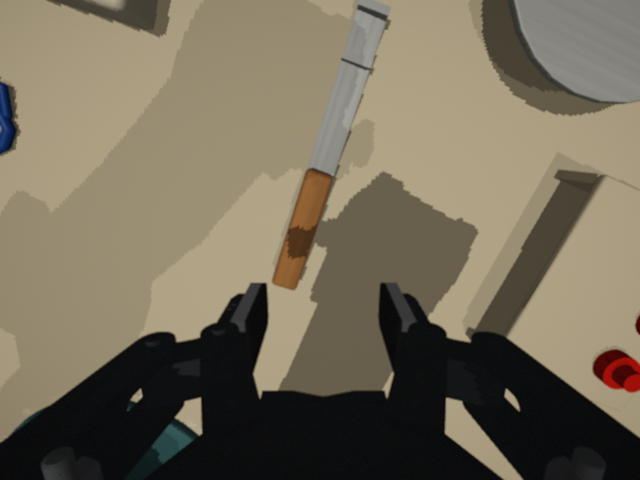

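Call:
{"name": "step_arm", "arguments": {"steps": [{"slide": [0, -0.4, -0.1], "turn": 0, "jaw": 0.6}, {"slide": [0, 0, 0], "turn": -1, "jaw": 0.6}, {"slide": [0, 0, 0], "turn": -1, "jaw": 0.6}, {"slide": [0, 0, 0], "turn": -1, "jaw": 0.6}, {"slide": [0, 0, 0], "turn": -1, "jaw": 0.6}, {"slide": [0, 0, 0], "turn": -1, "jaw": 0.6}, {"slide": [0, 0, 0], "turn": -1, "jaw": 0.6}, {"slide": [0, 0, 0], "turn": -1, "jaw": 0.6}, {"slide": [0, 0, 0], "turn": -1, "jaw": 0.6}, {"slide": [0, 0, 0], "turn": -1, "jaw": 0.6}, {"slide": [0, 0, 0], "turn": -1, "jaw": 0.6}]}}

```text
clock: 14.5
tcp_pos: [403.1, -91.4, 159.9]
orientation: [1.391, 1.57, -0.67]
force: [0.0, 0.2, 0.5]
finger_gap: 51.0
```

Call:
{"name": "step_arm", "arguments": {"steps": [{"slide": [0, 0, 0], "turn": -1, "jaw": 0.6}, {"slide": [0, 0, 0], "turn": -1, "jaw": 0.6}, {"slide": [0, 0, 0], "turn": -1, "jaw": 0.6}, {"slide": [0, 0, 0], "turn": -1, "jaw": 0.6}, {"slide": [0, 0, 0], "turn": -1, "jaw": 0.6}, {"slide": [0, 0, 0], "turn": -1, "jaw": 0.6}, {"slide": [0, 0, 0], "turn": -1, "jaw": 0.6}, {"slide": [0, 0, 0], "turn": -1, "jaw": 0.6}, {"slide": [0, 0, 0], "turn": -1, "jaw": 0.6}, {"slide": [0, 0, 0], "turn": -1, "jaw": 0.6}, {"slide": [0, 0, 0], "turn": -1, "jaw": 0.6}, {"slide": [0, 0, 0], "turn": -1, "jaw": 0.6}]}}

```text
clock: 15.7
tcp_pos: [403.0, -91.4, 159.9]
orientation: [0.233, 1.57, -0.99]
force: [0.3, -0.0, 0.3]
finger_gap: 50.9
```

Call:
{"name": "step_arm", "arguments": {"steps": [{"slide": [0, 0, 0], "turn": -1, "jaw": 0.6}, {"slide": [0, 0, 0], "turn": -1, "jaw": 0.6}, {"slide": [0, 0, 0], "turn": -1, "jaw": 0.6}, {"slide": [0, 0, 0], "turn": -1, "jaw": 0.6}, {"slide": [0, 0, 0], "turn": -1, "jaw": 0.6}, {"slide": [0, 0, 0], "turn": -1, "jaw": 0.6}, {"slide": [0, 0, 0], "turn": -1, "jaw": 0.6}, {"slide": [0, 0, 0], "turn": -1, "jaw": 0.6}, {"slide": [0, 0, 0], "turn": -1, "jaw": 0.6}, {"slide": [0, 0, 0], "turn": -1, "jaw": 0.6}, {"slide": [0, 0, 0], "turn": -1, "jaw": 0.6}, {"slide": [0, 0, 0], "turn": -1, "jaw": 0.6}]}}

```text
clock: 16.9
tcp_pos: [403.0, -91.5, 159.9]
orientation: [-0.84, 1.57, -1.225]
force: [-0.1, 0.1, -0.6]
finger_gap: 51.3
```

```bash
python3 - <<'E'
from h import *
go(404.4,-91.6,8,93.7)
E
```

```text
t 16.9 p [403.  -91.5 159.9] ytool 67.93 q [ 0.6   0.16 -0.49  2.17  0.1   0.83  1.24] F [-0.1  0.1 -0.6] gap 51.3
tool slide mm [151.9   0.5   1.3] full-scale [3.8  0.01 0.03]
turn deg -25.77 fs -6.44
```

Call:
{"name": "step_arm", "arguments": {"steps": [{"slide": [0.3, 0, 0], "turn": -1, "jaw": 0.6}, {"slide": [0.3, 0, 0], "turn": -1, "jaw": 0.6}, {"slide": [0.4, 0, 0], "turn": -1, "jaw": 0.6}, {"slide": [0.4, 0, 0], "turn": -1, "jaw": 0.6}, {"slide": [0.4, 0, 0], "turn": -1, "jaw": 0.6}, {"slide": [0.4, 0, 0], "turn": -1, "jaw": 0.6}, {"slide": [0.3, 0, 0.03], "turn": -0.44, "jaw": 0.6}, {"slide": [0, 0, 0], "turn": 0, "jaw": 0.6}]}}

```text
clock: 17.7
tcp_pos: [403.9, -91.3, 58.6]
orientation: [2.823, 1.569, 2.884]
force: [-0.2, -0.1, 0.1]
finger_gap: 51.2
```

```bash
python3 - <<'E'
from h import *
go(404.4,-91.6,4,93.7)
E
```

```text
t 17.7 p [403.9 -91.3  58.6] ytool 93.51 q [ 0.58  0.37 -0.49  2.23  0.31  0.6   1.49] F [-0.2 -0.1  0.1] gap 51.2
tool slide mm [54.6 -0.4  0.6] full-scale [ 1.36 -0.01  0.01]
turn deg -0.19 fs -0.05
```

Call:
{"name": "step_arm", "arguments": {"steps": [{"slide": [0.6, 0, 0], "turn": 0, "jaw": 0.6}, {"slide": [0.5, 0, 0], "turn": 0, "jaw": 0.6}, {"slide": [0.26, 0, 0], "turn": 0, "jaw": 0.6}, {"slide": [0, 0, 0], "turn": 0, "jaw": 0.1}, {"slide": [0, 0, 0], "turn": 0, "jaw": 0.1}, {"slide": [0, 0, 0], "turn": 0, "jaw": 0.1}, {"slide": [0, 0, 0], "turn": 0, "jaw": 0.1}, {"slide": [0, 0, 0], "turn": 0, "jaw": 0.1}, {"slide": [0, 0, 0], "turn": 0, "jaw": 0.1}]}}

```text
clock: 18.6
tcp_pos: [404.8, -91.6, 5.8]
orientation: [-0.511, 1.57, -0.45]
force: [-2.2, 1.2, 10.9]
finger_gap: 23.0
```

Call:
{"name": "step_arm", "arguments": {"steps": [{"slide": [-0.2, 0, 0], "turn": 0, "jaw": 0.1}, {"slide": [-0.5, 0, 0], "turn": 0, "jaw": 0.1}, {"slide": [-0.8, 0, 0], "turn": 0, "jaw": 0.1}, {"slide": [-0.8, 0, 0], "turn": 0, "jaw": 0.1}, {"slide": [-0.8, 0, 0], "turn": 0, "jaw": 0.1}, {"slide": [-0.5, 0, 0], "turn": 0, "jaw": 0.1}, {"slide": [-0.3, 0, 0], "turn": 0, "jaw": 0.1}]}}

```text
clock: 19.3
tcp_pos: [404.7, -91.5, 163.0]
orientation: [-0.546, 1.568, -0.484]
force: [-0.1, 0.2, -2.0]
finger_gap: 22.5
```

```bash
python3 - <<'E'
from h import *
go(300,330,160,80)
print(pose()[2].round(3))
c=cap('wrist','w8.png')
W=cloud(c);X,Y,Z=W[...,0],W[...,1],W[...,2]
m=(X>300)&(X<640)&(Y>-130)&(Y<-40)&(Z>95)&(Z<170)
p=W[m];print(len(p),p.min(0),p.max(0))
for x in range(420,600,10):
    q=p[(p[:,0]>x)&(p[:,0]<x+10)]
    if len(q):print(x,len(q),q[:,1].min().round(1),q[:,1].max().round(1),np.percentile(q[:,2],[10,50,95]).round(1))
E
```

```text
t 19.3 p [404.7 -91.5 163. ] ytool 93.5 q [ 0.7   0.17 -0.59  2.16  0.13  0.84  1.66] F [-0.1  0.2 -2. ] gap 22.5
tool slide mm [  2.3 427.2 -78.7] full-scale [ 0.06 10.68 -1.97]
turn deg 13.5 fs 3.38
[[ 0.002 -0.061  0.998]
 [-0.001  0.998  0.061]
 [-1.    -0.001  0.002]]
89 [ 338.63731612 -109.85126835  161.44700153] [397.35932306 -70.45990455 169.98520372]
```

View pics/w8.png

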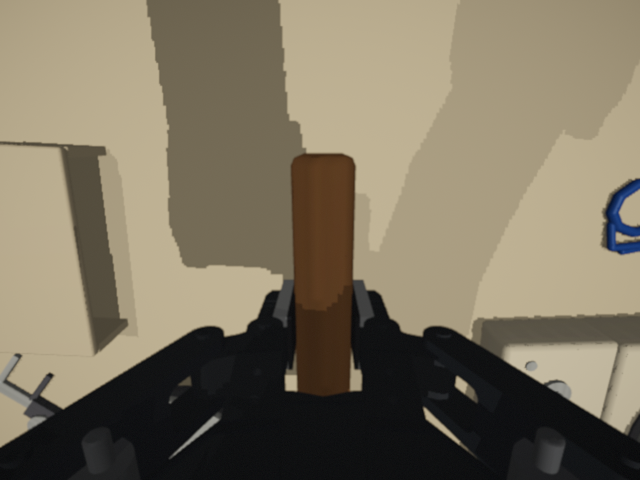

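```bash
python3 - <<'E'
from h import *
c=dict(np.load('last_wrist.npz'));W=cloud(c);X,Y,Z=W[...,0],W[...,1],W[...,2]
for x in range(335,400,8):
    m=(X>x)&(X<x+8)&(abs(Y+93)<8)&(Z>150)&(Z<230)
    p=W[m]; 
    if len(p): print(x,len(p),np.percentile(p[:,2],[10,50,90]).round(1))
c=cap('side','s8.png');W=cloud(c);X,Y,Z=W[...,0],W[...,1],W[...,2]
for x in range(430,600,10):
    m=(X>x)&(X<x+10)&(abs(Y+85)<20)&(Z>140)&(Z<230)
    p=W[m]
    if len(p): print(x,len(p),np.percentile(p[:,2],[10,50,95]).round(1),p[:,1].min().round(1),p[:,1].max().round(1))
E
```

```text
335 598 [175.9 184.2 185.6]
343 999 [184.5 185.4 186.2]
351 946 [184.6 185.4 186.2]
359 899 [184.7 185.5 186.2]
367 844 [184.6 185.4 186.2]
375 807 [184.7 185.5 186.2]
383 772 [184.7 185.5 186.2]
391 728 [184.7 185.5 186.2]
399 686 [184.7 185.5 186.2]
430 62 [164.4 177.8 187.2] -89.3 -74.0
440 61 [167.4 181.5 188.6] -100.3 -75.0
450 53 [168.6 171.6 174. ] -99.7 -74.2
460 52 [168.1 171.3 173.1] -100.2 -74.8
470 54 [169.1 171.8 173.6] -100.6 -73.7
480 55 [169.4 171.5 173.9] -100.2 -73.8
490 51 [169.1 171.5 174.2] -98.5 -73.0
500 57 [169.1 171.3 174.4] -98.7 -72.4
510 52 [169.1 171.2 173.6] -96.4 -72.4
520 52 [169.  171.4 173.6] -97.0 -71.2
530 73 [169.3 175.6 181.8] -97.1 -70.1
540 42 [168.2 171.6 173.9] -95.3 -69.5
550 48 [168.5 171.6 173.8] -94.3 -67.6
560 57 [169.3 171.5 178.5] -93.2 -68.3
570 53 [171.1 179.6 183.4] -94.7 -67.6
```

View pics/s8.png

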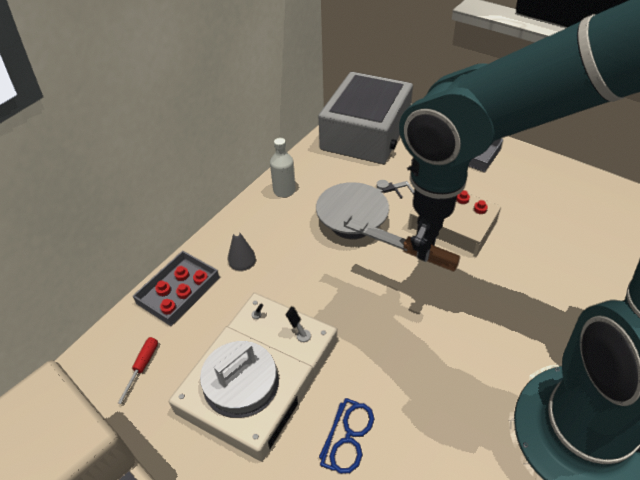

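Call:
{"name": "step_arm", "arguments": {"steps": [{"slide": [0, 0.4, -0.05], "turn": 0, "jaw": 0.1}, {"slide": [0, 0.7, -0.08], "turn": 0, "jaw": 0.1}, {"slide": [0, 0.8, -0.1], "turn": 0, "jaw": 0.1}, {"slide": [0, 0.9, -0.1], "turn": 0, "jaw": 0.1}, {"slide": [0, 0.9, -0.1], "turn": 0, "jaw": 0.1}, {"slide": [0, 0.9, -0.1], "turn": 0, "jaw": 0.1}, {"slide": [0, 0.9, -0.1], "turn": 0, "jaw": 0.1}, {"slide": [0, 0.9, -0.1], "turn": 0, "jaw": 0.1}, {"slide": [0, 0.9, -0.1], "turn": 0, "jaw": 0.1}, {"slide": [0, 0.9, -0.1], "turn": 0, "jaw": 0.1}, {"slide": [0, 0.9, -0.1], "turn": 0, "jaw": 0.1}, {"slide": [0, 0.7, -0.1], "turn": 0, "jaw": 0.1}]}}

```text
clock: 20.6
tcp_pos: [334.0, 298.8, 159.9]
orientation: [2.984, 1.569, 3.046]
force: [0.8, -1.1, -0.5]
finger_gap: 22.8
```

```bash
python3 - <<'E'
from h import *
go(331,322,163,80.05)
E
```

```text
t 20.6 p [334.  298.8 159.9] ytool 93.58 q [-0.03  0.3  -0.87  2.08  0.29  0.89  0.57] F [ 0.8 -1.1 -0.5] gap 22.8
tool slide mm [-3.1 23.3 -1.6] full-scale [-0.08  0.58 -0.04]
turn deg 13.53 fs 3.38
```

Call:
{"name": "step_arm", "arguments": {"steps": [{"slide": [0, 0.58, -0.04], "turn": 0, "jaw": 0.1}, {"slide": [0, 0, 0], "turn": 0.6, "jaw": 0.1}, {"slide": [0, 0, 0], "turn": 0.8, "jaw": 0.1}, {"slide": [0, 0, 0], "turn": 0.8, "jaw": 0.1}, {"slide": [0, 0, 0], "turn": 0.8, "jaw": 0.1}, {"slide": [0, 0, 0], "turn": 0.38, "jaw": 0.1}, {"slide": [0, 0, 0], "turn": 0, "jaw": 0.1}]}}

```text
clock: 21.3
tcp_pos: [331.7, 320.0, 160.2]
orientation: [-2.615, 1.57, -2.789]
force: [0.2, 0.2, -0.7]
finger_gap: 22.7
```

```bash
python3 - <<'E'
from h import *
go(331,322,111.5,80.05)
cap('side','s9.png');W=cloud(cap('top','t9.png'))
E
```

```text
t 21.3 p [331.7 320.  160.2] ytool 80.02 q [-0.12  0.31 -0.82  2.06  0.29  0.89  0.3 ] F [ 0.2  0.2 -0.7] gap 22.7
tool slide mm [48.7  1.8 -1. ] full-scale [ 1.22  0.05 -0.03]
turn deg -0.03 fs -0.01
```

View pics/s9.png

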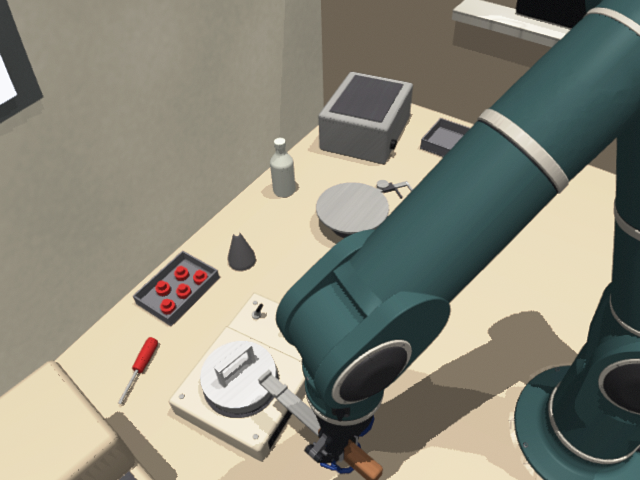

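View pics/t9.png

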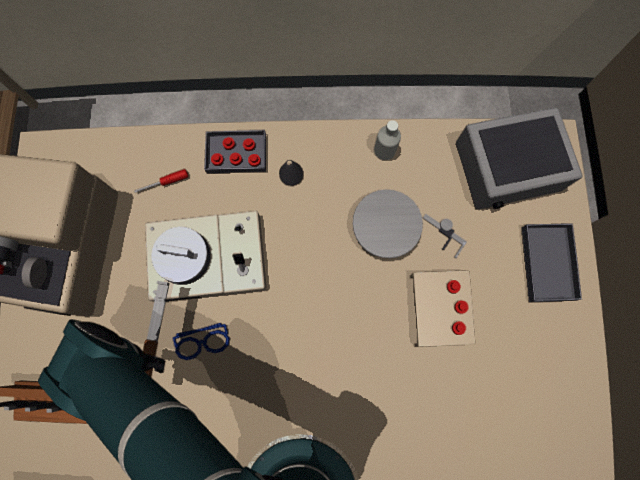

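```bash
python3 - <<'E'
from h import *
for n in('top','side'):
    c=dict(np.load(f'last_{n}.npz'));W=cloud(c);X,Y,Z=W[...,0],W[...,1],W[...,2]
    m=(X>380)&(X<515)&(Y>240)&(Y<370)&(Z>155)&(Z<185)
    p=W[m];print(n,len(p),cv2.minAreaRect(p[:,:2].astype(np.float32)))
    for x in range(380,515,12):
        q=p[(p[:,0]>x)&(p[:,0]<x+12)]
        if len(q):print(x,len(q),np.median(q,0).round(1),q[:,1].min().round(1),q[:,1].max().round(1))
    m=(X>540)&(X<640)&(Y>230)&(Y<330)&(Z>139)&(Z<156);p=W[m];print('strap',len(p),cv2.minAreaRect(p[:,:2].astype(np.float32)))
E
```

```text
top 664 ((442.35626220703125, 300.06097412109375), (26.693029403686523, 127.38360595703125), 80.34432220458984)
380 56 [385.8 309.9 169.8] 298.0 322.4
392 68 [397.7 307.5 170.2] 295.6 320.3
404 61 [409.8 305.8 170. ] 292.3 319.1
416 73 [422.6 303.4 170. ] 290.3 317.0
428 60 [433.8 300.8 170. ] 289.0 314.6
440 66 [445.8 299.9 170. ] 288.3 312.3
452 60 [458.3 296.3 170.8] 285.8 309.3
464 65 [470.7 295.5 171.5] 282.5 307.8
476 55 [482.4 291.9 169.8] 280.6 306.2
488 68 [493.9 289.6 170.6] 277.8 304.3
500 32 [502.9 292.1 180.3] 276.5 303.2
strap 209 ((583.2103881835938, 279.2243347167969), (74.41549682617188, 14.631932258605957), 79.5082778930664)
side 1207 ((441.02325439453125, 300.8497009277344), (26.007661819458008, 126.95787811279297), 80.13170623779297)
380 85 [386.7 314.9 168.1] 302.5 323.2
392 124 [398.2 309.4 168.6] 295.2 321.6
404 118 [409.9 307.6 168.4] 293.0 319.1
416 120 [421.9 305.  168.4] 291.0 316.5
428 113 [433.9 302.4 168.1] 289.8 314.5
440 121 [445.8 299.9 167.8] 286.1 312.0
452 150 [459.  298.4 169.4] 284.8 311.6
464 88 [471.2 297.5 169. ] 283.7 309.0
476 116 [482.  294.6 168.3] 280.3 306.9
488 147 [495.2 291.4 169.8] 278.5 304.7
500 25 [501.8 296.9 178.1] 283.6 301.5
strap 380 ((578.463134765625, 280.1338195800781), (74.15679931640625, 17.579519271850586), 77.64797973632812)
```

Call:
{"name": "step_arm", "arguments": {"steps": [{"slide": [0.3, 0.08, 0], "turn": 0, "jaw": 0.1}, {"slide": [0.4, 0, 0], "turn": 0, "jaw": 0.1}, {"slide": [0.35, 0, 0], "turn": 0, "jaw": 0.1}, {"slide": [0.17, 0, 0], "turn": 0, "jaw": 0.1}, {"slide": [0, 0, 0.2], "turn": 0, "jaw": 0.1}, {"slide": [0, 0, 0.3], "turn": 0, "jaw": 0.1}, {"slide": [0, 0, 0], "turn": 0, "jaw": 0.1}]}}

```text
clock: 22.1
tcp_pos: [354.6, 319.6, 112.5]
orientation: [0.804, 1.57, 0.627]
force: [-0.1, 0.5, -1.7]
finger_gap: 22.9
```

```bash
python3 - <<'E'
from h import *
go(429.7,306.5,111.5,80.05)
for n in('top','side'):
    c=cap(n,n+'10.png');W=cloud(c);X,Y,Z=W[...,0],W[...,1],W[...,2]
    m=(X>410)&(X<530)&(Y>240)&(Y<370)&(Z>108)&(Z<126)
    p=W[m];print(n,len(p),cv2.minAreaRect(p[:,:2].astype(np.float32)))
    for x in range(410,560,15):
        q=p[(p[:,0]>x)&(p[:,0]<x+15)]
        if len(q):print(x,len(q),np.median(q,0).round(1),q[:,1].min().round(1),q[:,1].max().round(1))
im=cv2.imread('pics/side10.png');cv2.imwrite('pics/s10c.png',cv2.resize(im[300:470,170:340],None,fx=3.5,fy=3.5,interpolation=2))
E
```

```text
t 22.1 p [354.6 319.6 112.5] ytool 79.88 q [-0.16  0.42 -0.75  2.06  0.39  0.81  0.25] F [-0.1  0.5 -1.7] gap 22.9
tool slide mm [ 1.1  0.3 76.3] full-scale [0.03 0.01 1.91]
turn deg -0.17 fs -0.04
top 495 ((469.29486083984375, 299.3880615234375), (27.58551788330078, 120.65406036376953), 79.75875854492188)
410 66 [416.6 307.  122. ] 295.2 321.5
425 70 [432.4 305.1 122.7] 292.8 318.7
440 61 [446.2 302.1 122.5] 290.2 314.6
455 70 [462.3 299.5 121.6] 287.6 313.1
470 68 [477.1 297.3 122.1] 284.3 311.8
485 50 [494.5 293.7 122.8] 281.8 310.4
500 68 [506.7 290.8 122.5] 278.5 305.8
515 42 [518.2 289.1 122. ] 275.4 303.9
side 850 ((466.0927734375, 299.3399963378906), (26.10820198059082, 115.91447448730469), 79.45556640625)
410 95 [418.  312.1 120.5] 301.3 321.1
425 118 [432.7 308.  120.4] 294.8 319.6
440 141 [447.1 304.2 120.6] 289.5 316.6
455 127 [462.1 301.5 120.9] 288.0 313.5
470 116 [476.7 298.7 120.7] 285.8 310.4
485 79 [494.6 295.1 120.7] 281.5 307.3
500 122 [507.5 292.1 120.4] 279.7 304.7
515 52 [517.3 296.4 121.3] 278.7 302.5
```

View pics/s10c.png

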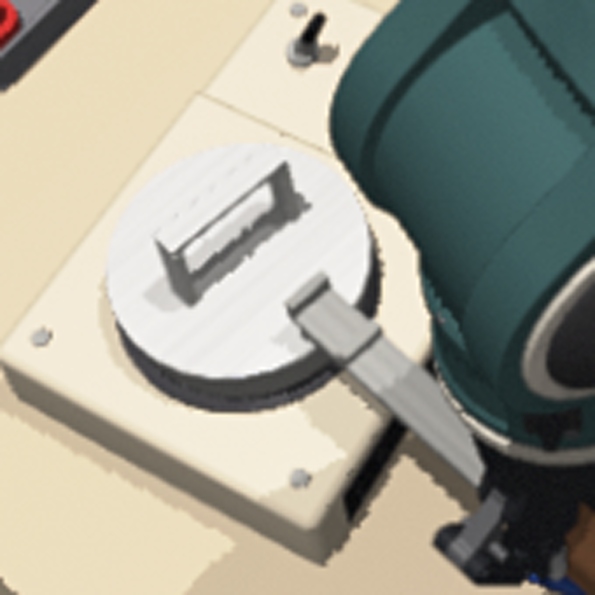

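Call:
{"name": "step_arm", "arguments": {"steps": [{"slide": [0, 0, 0.3], "turn": 0, "jaw": 0.1}, {"slide": [0, 0, 0.35], "turn": 0, "jaw": 0.1}, {"slide": [0, 0, 0.35], "turn": 0, "jaw": 0.1}, {"slide": [0, 0, 0.35], "turn": 0, "jaw": 0.1}, {"slide": [0, 0, 0.3], "turn": 0, "jaw": 0.1}, {"slide": [0, 0, 0.25], "turn": 0, "jaw": 0.1}, {"slide": [0, 0, 0], "turn": 0, "jaw": 0.1}]}}

```text
clock: 22.9
tcp_pos: [428.5, 306.3, 111.9]
orientation: [2.332, 1.571, 2.156]
force: [0.5, -0.5, -1.4]
finger_gap: 22.8
```

```bash
python3 - <<'E'
from h import *
go(429.7,306.5,133,80.05)
for n in('top','side'):
    c=cap(n,n+'11.png');W=cloud(c);X,Y,Z=W[...,0],W[...,1],W[...,2]
im=cv2.imread('pics/side11.png');a=cv2.resize(im[320:440,180:300],None,fx=3.3,fy=4,interpolation=2)
im=cv2.imread('pics/top11.png');b=cv2.resize(im[210:310,130:230],None,fx=3.96,fy=4.8,interpolation=2)
cv2.imwrite('pics/c11.png',np.hstack([a,b]))
E
```

```text
t 22.9 p [428.5 306.3 111.9] ytool 79.92 q [-0.1   0.49 -0.71  1.94  0.42  0.86  0.35] F [ 0.5 -0.5 -1.4] gap 22.8
tool slide mm [-21.1   0.5   1.2] full-scale [-0.53  0.01  0.03]
turn deg -0.13 fs -0.03
```

View pics/c11.png

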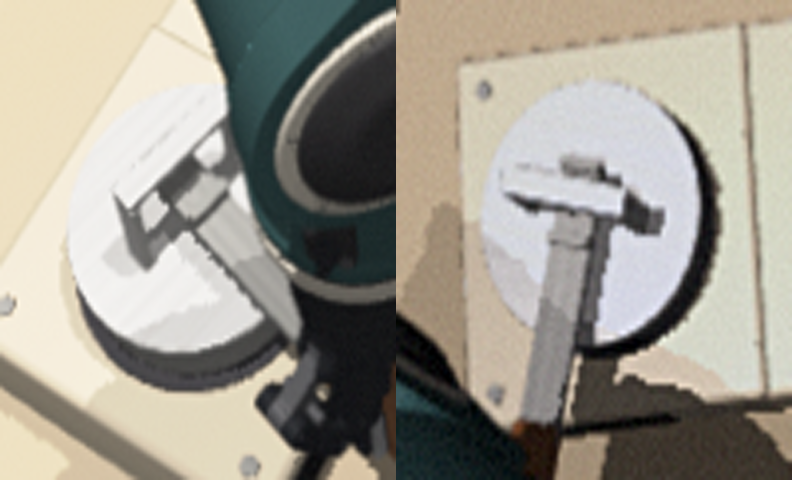

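Call:
{"name": "step_arm", "arguments": {"steps": [{"slide": [-0.2, 0, 0.02], "turn": 0, "jaw": 0.1}, {"slide": [-0.2, 0, 0], "turn": 0, "jaw": 0.1}, {"slide": [-0.08, 0, 0], "turn": 0, "jaw": 0.1}, {"slide": [-0.06, 0, 0], "turn": 0, "jaw": 0.1}, {"slide": [-0.06, 0, 0], "turn": 0, "jaw": 0.1}, {"slide": [-0.06, 0, 0], "turn": 0, "jaw": 0.1}, {"slide": [-0.08, 0, 0], "turn": 0, "jaw": 0.1}, {"slide": [-0.08, 0, 0], "turn": 0, "jaw": 0.1}, {"slide": [0, 0, 0], "turn": 0, "jaw": 0.1}]}}

```text
clock: 23.9
tcp_pos: [428.1, 306.6, 145.3]
orientation: [0.898, 1.57, 0.724]
force: [-0.7, -0.1, -1.6]
finger_gap: 22.6
```

```bash
cat > lid.py <<'E'
from h import *
import sys
def report(tag,x0,x1,y0,y1):
    o,p,R=pose();print('TCP',p.round(1))
    for n in('top','side'):
        c=cap(n,n+tag+'.png');W=cloud(c);X,Y,Z=W[...,0],W[...,1],W[...,2]
        m=(X>x0)&(X<x1)&(Y>y0)&(Y<y1)
        zt=np.nanmax(np.where(m,Z,np.nan))
        q=W[m&(Z>p[2]+8)&(Z<p[2]+40)]
        # disc top expected tcp+8.5-50
        e=p[2]+8.5-50
        d=W[m&(abs(Z-e)<9)]
        if len(d)>50:
            A=np.c_[d[:,:2]-d[:,:2].mean(0),np.ones(len(d))];k=np.linalg.lstsq(A,d[:,2],rcond=None)[0]
            print(n,'disc',len(d),'z',k[2].round(1),'expect',round(e,1),'tilt deg',np.degrees(k[:2]).round(2),cv2.minEnclosingCircle(d[:,:2].astype(np.float32)))
        s=W[m&(abs(Z-(p[2]+14.5))<7)]
        if len(s):print(n,'strap?',len(s),cv2.minAreaRect(s[:,:2].astype(np.float32)),np.median(s[:,2]))
report(sys.argv[1],*map(float,sys.argv[2:6]))
E
python3 lid.py 12 490 670 200 360
python3 -c "
from h import *
go(429.7,306.5,180,80.05)
a=cv2.imread('pics/side12.png');b=cv2.imread('pics/top12.png')
cv2.imwrite('pics/c12.png',np.hstack([cv2.resize(a[320:440,180:300],None,fx=3.3,fy=4,interpolation=2),cv2.resize(b[210:310,130:230],None,fx=3.96,fy=4.8,interpolation=2)]))"
```

```text
TCP [428.1 306.6 145.3]
top disc 1781 z 104.8 expect 103.8 tilt deg [-0.24 -0.11] ((583.7852783203125, 279.3720703125), 69.2235107421875)
top strap? 625 ((548.069580078125, 275.890380859375), (112.69513702392578, 74.3091049194336), 6.943849563598633) 157.10347820130437
side disc 2127 z 102.6 expect 103.8 tilt deg [-0.28  0.03] ((577.2800903320312, 278.5688171386719), 69.46794128417969)
side strap? 773 ((550.4044189453125, 299.5806884765625), (66.75016784667969, 111.45510864257812), 61.10824203491211) 156.7750195517641
t 24.0 p [428.  306.5 144.9] ytool 79.99 q [-0.08  0.45 -0.74  1.92  0.38  0.92  0.39] F [-0.2  1.  -2.9] gap 22.8
tool slide mm [-35.1   0.3   1.6] full-scale [-0.88  0.01  0.04]
turn deg -0.06 fs -0.01
```

View pics/c12.png

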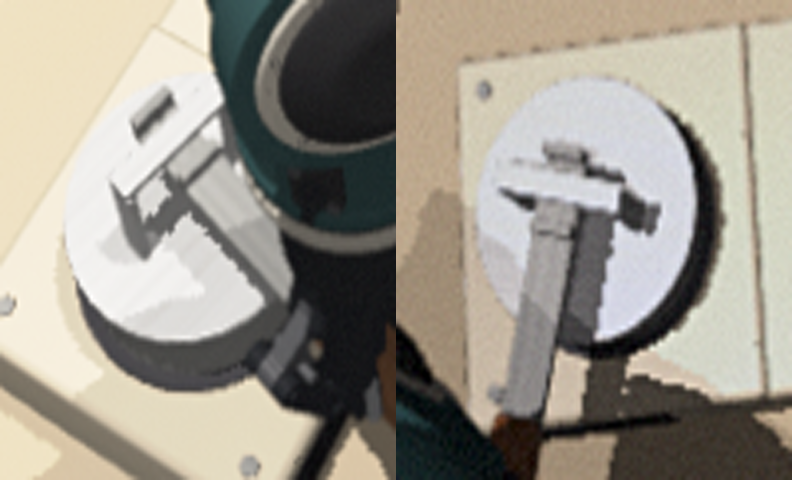

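Call:
{"name": "step_arm", "arguments": {"steps": [{"slide": [-0.1, 0, 0], "turn": 0, "jaw": 0.1}, {"slide": [-0.2, 0, 0], "turn": 0, "jaw": 0.1}, {"slide": [-0.2, 0, 0], "turn": 0, "jaw": 0.1}, {"slide": [-0.25, 0, 0], "turn": 0, "jaw": 0.1}, {"slide": [-0.25, 0, 0], "turn": 0, "jaw": 0.1}, {"slide": [-0.2, 0, 0], "turn": 0, "jaw": 0.1}, {"slide": [-0.15, 0, 0], "turn": 0, "jaw": 0.1}, {"slide": [-0.05, 0, 0], "turn": 0, "jaw": 0.1}, {"slide": [0, 0, 0], "turn": 0, "jaw": 0.1}]}}

```text
clock: 24.9
tcp_pos: [428.1, 306.5, 201.1]
orientation: [0.811, 1.571, 0.636]
force: [0.4, -0.4, -2.7]
finger_gap: 23.1
```

```bash
python3 lid.py 13 490 670 200 360; python3 - <<'E'
from h import *
go(500,-204,200,80)
from scipy.optimize import least_squares
for n in('top','side'):
    c=dict(np.load(f'last_{n}.npz'));W=np.load(n+'_W.npy');X,Y,Z=W[...,0],W[...,1],W[...,2]
    m=((X-648)**2+(Y+230)**2<105**2)&(Z>56)&(Z<66)
    m=cv2.morphologyEx(m.astype(np.uint8),cv2.MORPH_OPEN,np.ones((5,5)))>0
    p=W[m][:,:2].astype(np.float32);print(n,len(p),cv2.minEnclosingCircle(p),cv2.fitEllipse(cv2.convexHull(p)), np.median(W[m][:,2]))
E
```

```text
TCP [428.1 306.5 201.1]
top disc 1953 z 160.6 expect 159.6 tilt deg [-0.25 -0.03] ((582.6442260742188, 278.63372802734375), 68.29114532470703)
top strap? 681 ((547.9569091796875, 275.122314453125), (112.82827758789062, 70.98483276367188), 5.1405205726623535) 212.71876667432502
side disc 2268 z 158.3 expect 159.6 tilt deg [-0.27 -0.13] ((579.1812133789062, 280.4803466796875), 69.23636627197266)
side strap? 773 ((546.8944702148438, 277.9770812988281), (106.52495574951172, 69.89640808105469), 6.082948207855225) 213.1755345607537
t 25.0 p [427.9 306.4 200.6] ytool 80.0 q [-0.04  0.37 -0.78  1.87  0.3   1.02  0.45] F [ 0.6  0.2 -1.3] gap 22.9
tool slide mm [   0.7 -490.1  159.6] full-scale [  0.02 -12.25   3.99]
turn deg -0.0 fs -0.0
top 2427 ((655.5897216796875, -229.90609741210938), 86.74998474121094) ((655.6495971679688, -229.90211486816406), (168.49560546875, 172.884521484375), 5.565031051635742) 61.99481998114334
side 2703 ((649.9752197265625, -229.7042694091797), 90.26056671142578) ((650.6644897460938, -228.623779296875), (173.8567657470703, 178.00717163085938), 18.451303482055664) 59.629291776830996
```

Call:
{"name": "step_arm", "arguments": {"steps": [{"slide": [0, -0.08, 0.03], "turn": 0, "jaw": 0.1}, {"slide": [0, -0.16, 0.05], "turn": 0, "jaw": 0.1}, {"slide": [0, -0.24, 0.08], "turn": 0, "jaw": 0.1}, {"slide": [0, -0.32, 0.1], "turn": 0, "jaw": 0.1}, {"slide": [0, -0.4, 0.13], "turn": 0, "jaw": 0.1}, {"slide": [0, -0.4, 0.13], "turn": 0, "jaw": 0.1}, {"slide": [0, -0.4, 0.13], "turn": 0, "jaw": 0.1}, {"slide": [0, -0.4, 0.13], "turn": 0, "jaw": 0.1}, {"slide": [0, -0.4, 0.13], "turn": 0, "jaw": 0.1}, {"slide": [0, -0.4, 0.13], "turn": 0, "jaw": 0.1}, {"slide": [0, -0.4, 0.13], "turn": 0, "jaw": 0.1}, {"slide": [0, -0.4, 0.13], "turn": 0, "jaw": 0.1}]}}

```text
clock: 26.2
tcp_pos: [451.4, 138.1, 200.9]
orientation: [-1.164, 1.57, -1.34]
force: [-0.1, 0.4, -2.2]
finger_gap: 22.9
```

Call:
{"name": "step_arm", "arguments": {"steps": [{"slide": [0, -0.4, 0.13], "turn": 0, "jaw": 0.1}, {"slide": [0, -0.4, 0.13], "turn": 0, "jaw": 0.1}, {"slide": [0, -0.4, 0.13], "turn": 0, "jaw": 0.1}, {"slide": [0, -0.4, 0.13], "turn": 0, "jaw": 0.1}, {"slide": [0, -0.4, 0.13], "turn": 0, "jaw": 0.1}, {"slide": [0, -0.4, 0.13], "turn": 0, "jaw": 0.1}, {"slide": [0, -0.4, 0.13], "turn": 0, "jaw": 0.1}, {"slide": [0, -0.4, 0.13], "turn": 0, "jaw": 0.1}, {"slide": [0, -0.4, 0.13], "turn": 0, "jaw": 0.1}, {"slide": [0, -0.4, 0.13], "turn": 0, "jaw": 0.1}, {"slide": [0, -0.4, 0.13], "turn": 0, "jaw": 0.1}, {"slide": [0, -0.4, 0.13], "turn": 0, "jaw": 0.1}]}}

```text
clock: 27.4
tcp_pos: [479.0, -61.8, 200.9]
orientation: [-1.779, 1.57, -1.954]
force: [0.3, -0.1, -1.2]
finger_gap: 22.8
```

```bash
python3 - <<'E'
from h import *
go(500,-202.5,200,80)
E
```

```text
t 27.4 p [479.  -61.8 200.9] ytool 79.95 q [ 0.62  0.25 -0.63  1.97  0.18  0.97  1.3 ] F [ 0.3 -0.1 -1.2] gap 22.8
tool slide mm [   1.  -134.9   45.2] full-scale [ 0.02 -3.37  1.13]
turn deg -0.05 fs -0.01
```

Call:
{"name": "step_arm", "arguments": {"steps": [{"slide": [0, -0.4, 0.13], "turn": 0, "jaw": 0.1}, {"slide": [0, -0.4, 0.13], "turn": 0, "jaw": 0.1}, {"slide": [0, -0.4, 0.13], "turn": 0, "jaw": 0.1}, {"slide": [0, -0.4, 0.13], "turn": 0, "jaw": 0.1}, {"slide": [0, -0.4, 0.13], "turn": 0, "jaw": 0.1}, {"slide": [0, -0.36, 0.13], "turn": 0, "jaw": 0.1}, {"slide": [0, -0.3, 0.1], "turn": 0, "jaw": 0.1}, {"slide": [0, -0.22, 0.08], "turn": 0, "jaw": 0.1}, {"slide": [0, -0.14, 0.05], "turn": 0, "jaw": 0.1}, {"slide": [0, -0.08, 0.03], "turn": 0, "jaw": 0.1}, {"slide": [0, 0, 0], "turn": 0, "jaw": 0.1}, {"slide": [0, 0, 0], "turn": 0, "jaw": 0.1}]}}

```text
clock: 28.6
tcp_pos: [499.0, -188.8, 200.9]
orientation: [1.972, 1.571, 1.799]
force: [0.6, -0.1, -2.0]
finger_gap: 22.8
```

```bash
python3 lid.py 14 560 750 -330 -130; python3 - <<'E'
from h import *
go(500,-202.5,113,80)
E
```

```text
TCP [ 499.  -188.8  200.9]
top disc 1129 z 160.5 expect 159.4 tilt deg [-0.44  0.06] ((652.6259765625, -215.3145294189453), 67.1692886352539)
top strap? 321 ((654.097900390625, -216.73403930664062), (70.96575927734375, 39.632354736328125), 61.00608444213867) 215.80201749427965
side disc 1405 z 158.0 expect 159.4 tilt deg [-0.18 -0.11] ((647.614990234375, -214.89935302734375), 69.14097595214844)
side strap? 414 ((619.7288208007812, -199.90396118164062), (73.89826202392578, 110.45445251464844), 61.790584564208984) 212.33451499673635
t 28.7 p [ 499.  -188.9  200.9] ytool 80.04 q [ 0.77  0.33 -0.56  1.86  0.21  1.01  1.52] F [-0.8  0.  -3. ] gap 23.0
tool slide mm [ 87.9 -13.3   3.3] full-scale [ 2.2  -0.33  0.08]
turn deg 0.04 fs 0.01
```

View pics/side14.png

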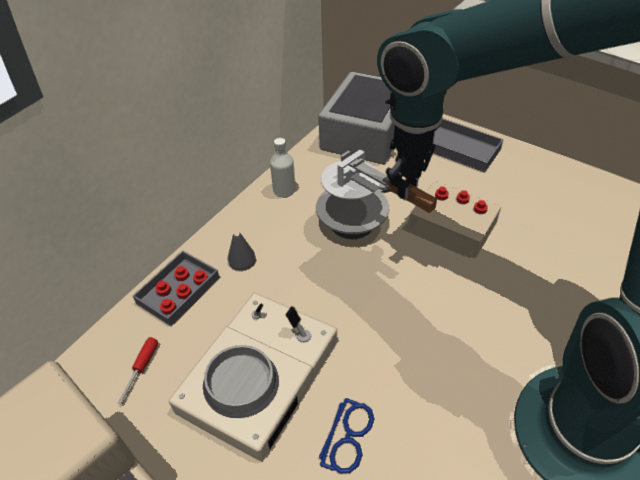

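Call:
{"name": "step_arm", "arguments": {"steps": [{"slide": [0, -0.1, 0.04], "turn": 0, "jaw": 0.1}, {"slide": [0.05, -0.15, 0.05], "turn": 0, "jaw": 0.1}, {"slide": [0.12, -0.1, 0.04], "turn": 0, "jaw": 0.1}, {"slide": [0.2, 0, 0], "turn": 0, "jaw": 0.1}, {"slide": [0.25, 0, 0], "turn": 0, "jaw": 0.1}, {"slide": [0.3, 0, 0], "turn": 0, "jaw": 0.1}, {"slide": [0.3, 0, 0], "turn": 0, "jaw": 0.1}, {"slide": [0.3, 0, 0], "turn": 0, "jaw": 0.1}, {"slide": [0.2, 0, 0], "turn": 0, "jaw": 0.1}, {"slide": [0.15, 0, 0], "turn": 0, "jaw": 0.1}, {"slide": [0.08, 0, 0], "turn": 0, "jaw": 0.1}, {"slide": [0, 0, 0], "turn": 0, "jaw": 0.1}]}}

```text
clock: 29.9
tcp_pos: [501.6, -204.0, 122.6]
orientation: [2.678, 1.57, 2.503]
force: [0.1, -0.5, -2.7]
finger_gap: 22.5
```

```bash
python3 lid.py 15 560 750 -330 -130; python3 - <<'E'
from h import *
go(500,-202.5,113,80)
E
```

```text
TCP [ 501.6 -204.   122.6]
top disc 1140 z 81.9 expect 81.1 tilt deg [-0.28 -0.24] ((655.2651977539062, -230.4061737060547), 67.44012451171875)
top strap? 307 ((653.9027709960938, -230.27691650390625), (68.55221557617188, 44.22764587402344), 51.93375015258789) 137.55972735792216
side disc 1286 z 80.0 expect 81.1 tilt deg [-0.29  0.07] ((650.0797119140625, -229.73452758789062), 69.48665618896484)
side strap? 383 ((618.30517578125, -233.99786376953125), (110.51372528076172, 73.23513793945312), 7.133849620819092) 134.2281175588255
t 30.0 p [ 501.9 -204.1  123.2] ytool 80.0 q [ 0.74  0.45 -0.51  1.9   0.29  0.86  1.48] F [-0.1 -0.6 -2.3] gap 22.8
tool slide mm [10.2  1.2 -2.2] full-scale [ 0.25  0.03 -0.05]
turn deg 0.0 fs 0.0
```

Call:
{"name": "step_arm", "arguments": {"steps": [{"slide": [0.05, 0, 0], "turn": 0, "jaw": 0.1}, {"slide": [0.05, 0, 0], "turn": 0, "jaw": 0.1}, {"slide": [0.05, 0, 0], "turn": 0, "jaw": 0.1}, {"slide": [0.03, 0, 0], "turn": 0, "jaw": 0.1}, {"slide": [0.03, 0, 0], "turn": 0, "jaw": 0.1}, {"slide": [0.03, 0, 0], "turn": 0, "jaw": 0.1}, {"slide": [0.03, 0, 0], "turn": 0, "jaw": 0.1}, {"slide": [0.05, 0, 0], "turn": 0, "jaw": 0.1}, {"slide": [0.1, 0, 0], "turn": 0, "jaw": 0.1}, {"slide": [0.15, 0, 0], "turn": 0, "jaw": 0.1}, {"slide": [0.15, 0, 0], "turn": 0, "jaw": 0.1}, {"slide": [0, 0, 0], "turn": 0, "jaw": 0.1}]}}

```text
clock: 31.2
tcp_pos: [501.2, -203.8, 93.0]
orientation: [2.828, 1.569, 2.654]
force: [0.5, -0.3, -0.2]
finger_gap: 22.8
```

```bash
python3 - <<'E'
from h import *
go(501.8,-204,97,80)
for n in('top','side'):
    c=cap(n,n+'16.png');W=cloud(c);X,Y,Z=W[...,0],W[...,1],W[...,2]
    m=((X-652)**2+(Y+230)**2<85**2)
    d=W[m&(Z>65)&(Z<77)];print(n,len(d),np.median(d,0),cv2.minEnclosingCircle(d[:,:2].astype(np.float32)))
    s=W[m&(Z>120)&(Z<135)];print('strap',len(s),np.median(s,0))
    b=W[(X>560)&(X<600)&(abs(Y+218)<25)&(Z>90)&(Z<125)];print('blade',np.median(b,0))
a=cv2.imread('pics/side16.png');b=cv2.imread('pics/top16.png')
cv2.imwrite('pics/c16.png',np.hstack([cv2.resize(a[130:250,290:450],None,fx=2.5,fy=4,interpolation=2),cv2.resize(b[170:290,330:450],None,fx=3.3,fy=4,interpolation=2)]))
E
```

```text
t 31.2 p [ 501.2 -203.8   93. ] ytool 80.0 q [ 0.73  0.49 -0.49  1.92  0.32  0.8   1.46] F [ 0.5 -0.3 -0.2] gap 22.8
tool slide mm [-4.  -0.1  0.7] full-scale [-0.1  -0.    0.02]
turn deg 0.0 fs 0.0
top 1250 [ 675.23662516 -223.84089619   72.83471954] ((651.6445922851562, -229.8352508544922), 84.39057159423828)
strap 191 [ 654.61219802 -229.99646855  128.75139046]
blade [nan nan nan]
side 1200 [ 644.83004133 -210.60523015   70.51970902] ((652.2061767578125, -228.72927856445312), 71.09329223632812)
strap 164 [ 649.76947377 -227.88988502  126.09301905]
blade [ 579.48135943 -215.82386555  100.73182637]
  return _methods._mean(a, axis=axis, dtype=dtype,
  ret = um.true_divide(
```

View pics/c16.png

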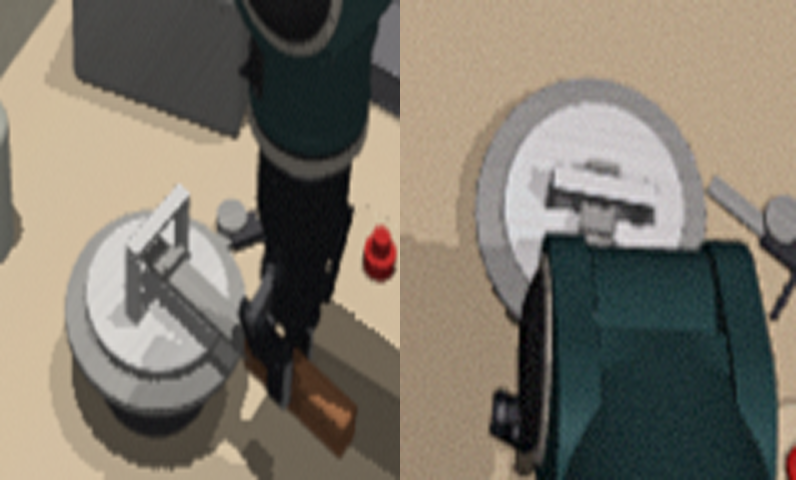

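Call:
{"name": "step_arm", "arguments": {"steps": [{"slide": [0, 0, -0.15], "turn": 0, "jaw": 0.1}, {"slide": [0, 0, -0.25], "turn": 0, "jaw": 0.1}, {"slide": [0, 0, -0.3], "turn": 0, "jaw": 0.1}, {"slide": [0, 0, -0.4], "turn": 0, "jaw": 0.1}, {"slide": [0, 0, -0.5], "turn": 0, "jaw": 0.1}, {"slide": [0, 0, -0.5], "turn": 0, "jaw": 0.1}, {"slide": [0, 0, -0.5], "turn": 0, "jaw": 0.1}, {"slide": [0, 0, -0.5], "turn": 0, "jaw": 0.1}, {"slide": [0, 0, -0.3], "turn": 0, "jaw": 0.1}, {"slide": [0, 0, 0], "turn": 0, "jaw": 0.1}]}}

```text
clock: 32.3
tcp_pos: [366.2, -180.4, 94.2]
orientation: [-2.153, 1.57, -2.328]
force: [0.5, -0.0, -0.7]
finger_gap: 22.7
```

```bash
python3 - <<'E'
from h import *
go(410,-40,93,80)
cap('side','s17.png')
E
```

```text
t 32.3 p [ 366.2 -180.4   94.2] ytool 79.96 q [ 0.87  0.29 -0.54  2.23  0.24  0.68  1.56] F [ 0.5 -0.  -0.7] gap 22.7
tool slide mm [  1.1 145.9  18.7] full-scale [0.03 3.65 0.47]
turn deg -0.04 fs -0.01
```

View pics/s17.png

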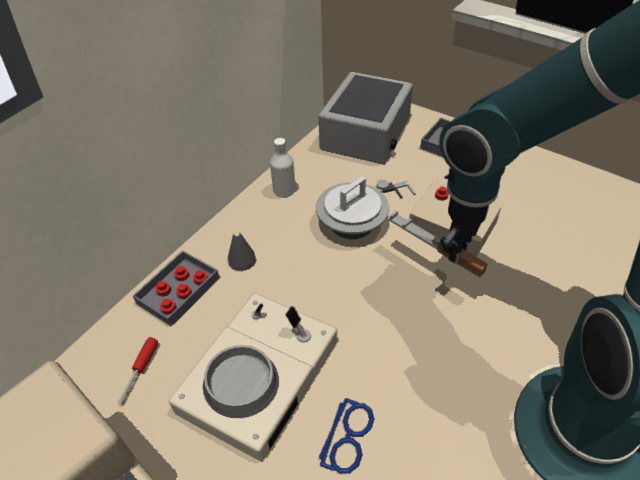

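Call:
{"name": "step_arm", "arguments": {"steps": [{"slide": [0, 0.4, 0.05], "turn": 0, "jaw": 0.1}, {"slide": [0, 0.6, 0.07], "turn": 0, "jaw": 0.1}, {"slide": [0, 0.7, 0.1], "turn": 0, "jaw": 0.1}, {"slide": [0, 0.7, 0.1], "turn": 0, "jaw": 0.1}, {"slide": [0, 0.6, 0.07], "turn": 0, "jaw": 0.1}, {"slide": [0.3, 0.4, 0.05], "turn": 0, "jaw": 0.1}, {"slide": [0.6, 0.2, 0], "turn": 0, "jaw": 0.1}, {"slide": [0.6, 0, 0], "turn": 0, "jaw": 0.1}, {"slide": [0.35, 0, 0], "turn": 0, "jaw": 0.1}, {"slide": [0.1, 0, 0], "turn": 0, "jaw": 0.1}, {"slide": [0, 0, 0], "turn": 0, "jaw": 0.1}]}}

```text
clock: 33.45
tcp_pos: [410.4, -41.3, 15.9]
orientation: [2.492, 1.57, 2.318]
force: [-0.4, 0.8, -0.8]
finger_gap: 23.1
```

```bash
python3 - <<'E'
from h import *
go(410,-40,5.8,80)
E
```

```text
t 33.45 p [410.4 -41.3  15.9] ytool 80.02 q [ 0.45  0.47 -0.49  2.25  0.45  0.51  1.01] F [-0.4  0.8 -0.8] gap 23.1
tool slide mm [10.1  1.2 -0.7] full-scale [ 0.25  0.03 -0.02]
turn deg 0.02 fs 0.0
```

Call:
{"name": "step_arm", "arguments": {"steps": [{"slide": [0.12, 0, 0], "turn": 0, "jaw": 0.1}, {"slide": [0.07, 0, 0], "turn": 0, "jaw": 0.1}, {"slide": [0.04, 0, 0], "turn": 0, "jaw": 0.1}, {"slide": [0.02, 0, 0], "turn": 0, "jaw": 0.1}, {"slide": [0, 0, 0], "turn": 0, "jaw": 0.1}]}}

```text
clock: 33.95
tcp_pos: [410.1, -41.7, 6.2]
orientation: [0.27, 1.571, 0.096]
force: [0.2, 0.3, -1.5]
finger_gap: 22.5
```

Call:
{"name": "step_arm", "arguments": {"steps": [{"slide": [0, 0, 0], "turn": 0, "jaw": 0.6}, {"slide": [0, 0, 0], "turn": 0, "jaw": 0.6}, {"slide": [0, 0, 0], "turn": 0, "jaw": 0.6}, {"slide": [0, 0, 0], "turn": 0, "jaw": 0.6}, {"slide": [-0.3, 0, 0], "turn": 0, "jaw": 0.6}, {"slide": [-0.8, 0, 0], "turn": 0, "jaw": 0.6}, {"slide": [-0.9, 0, 0], "turn": 0, "jaw": 0.6}, {"slide": [-0.9, 0, 0], "turn": 0, "jaw": 0.6}, {"slide": [-0.9, 0, 0], "turn": 0, "jaw": 0.6}, {"slide": [-0.9, 0, 0], "turn": 0, "jaw": 0.6}, {"slide": [-0.5, 0, 0], "turn": 0, "jaw": 0.6}, {"slide": [0, 0, 0], "turn": 0, "jaw": 0.6}]}}

```text
clock: 35.15
tcp_pos: [411.1, -41.6, 217.2]
orientation: [-0.22, 1.566, -0.394]
force: [-0.6, -0.5, -0.8]
finger_gap: 51.3
```

```bash
python3 - <<'E'
from h import *
go(410,-40,200,80)
c=cap('side','s18.png');W=cloud(c);X,Y,Z=W[...,0],W[...,1],W[...,2]
m=(X>560)&(X<640)&(Y>100)&(Y<160)&(Z>60)&(Z<130)
p=W[m];print('fan+mains off pts',p.min(0),p.max(0))
for x in range(340,600,20):
    q=W[(X>x)&(X<x+20)&(abs(Y+45)<45)&(Z>6)&(Z<45)]
    if len(q)>3:print(x,len(q),np.percentile(q[:,2],[50,95]).round(1),np.median(q[:,1]).round(1))
cap('top','t18.png')
E
```

```text
t 35.15 p [411.1 -41.6 217.2] ytool 80.01 q [ 0.69  0.08 -0.69  2.11  0.06  0.97  1.37] F [-0.6 -0.5 -0.8] gap 51.3
tool slide mm [17.2  1.4 -1.4] full-scale [ 0.43  0.04 -0.04]
turn deg 0.01 fs 0.0
fan+mains off pts [560.02946643 120.38757077  77.49887677] [639.69946136 147.22846301 122.61439296]
340 142 [25.2 30. ] -26.0
360 146 [27.  30.1] -27.8
380 144 [27.5 30.9] -30.7
400 136 [26.3 30. ] -33.6
420 128 [26.  29.5] -37.3
440 102 [21.1 29.1] -40.1
460 94 [13.3 16.4] -50.7
480 98 [13.1 16. ] -55.6
500 93 [13.6 16.9] -58.0
520 105 [14.5 22. ] -61.7
540 79 [13.3 20.9] -64.7
560 104 [15.1 24.4] -68.5
```

View pics/s18.png

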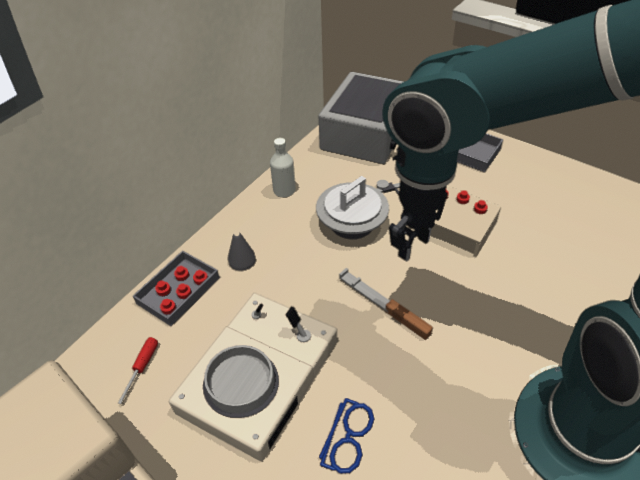

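View pics/t18.png

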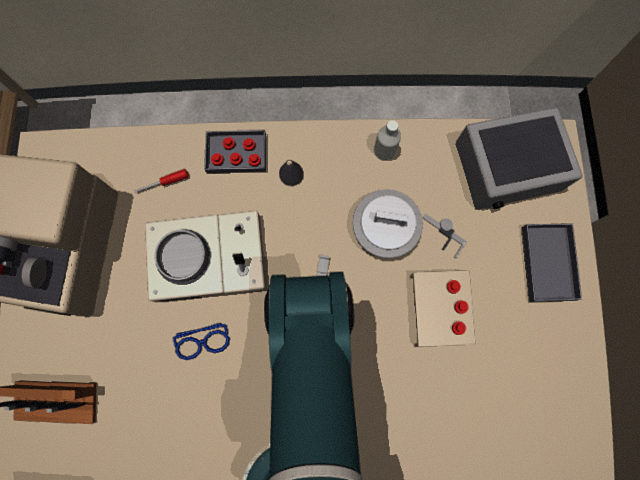

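Everything checks out: the lid is centred on the stand, the lifter lies flat and clear, mains is off, and the fan toggle and bystanders have not moved. Handing in.

```bash
python3 -c "
from plant import ctrl
print(ctrl.close_job())"
```

```text
the job is handed in; nothing more can be done
None
```

The job is done as asked and handed in at about 35 s of the 72 s allowed; no verdict was reported.

**What I did**
- I pushed the mains toggle over to off with shut fingers.
- I drew the lifter out from under the shelf by its blade, laid it flat and let go, then took it again by the wooden handle.
- I passed the blade through the loop, lifted the lid, set it down slowly on the cooling stand, and drew the blade straight out.
- I laid the lifter flat on open bench and moved the hand about 200 mm above it.

**Last checks**
- **Mains and fan:** the mains tip now leans to the +x (off) side. The fan toggle looks unchanged in the top and side pictures; I did not measure its angle.
- **Lid:** it stayed level to about 0.5° on the disc fit each time I measured it while carried. It was within about 1 mm of the stand's centre just before touching down, and the last pictures show it still centred.
- **Lifter:** the side camera gives its handle top near 28 mm and blade top near 14 mm, as it should be lying flat. It is clear of everything.
- **Bystanders:** the frame, cone and caliper look unmoved in the last top picture.
- **Forces:** the readings after each move stayed under about 11 N. Peaks within a move are not reported.

The only disagreement was between the fixed cameras. The top and side views differed by about 5 mm in x and 2 mm in height, so I used their average or the wrist camera, and set the lid's position relative to the stand within one view.

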